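# Return the wheel-change tools to their cutout tray and tally the kit

## Robot

A 6-joint arm with a two-finger parallel gripper is mounted at the origin on the work surface. World frame = base frame: x ahead of the robot, y to its left, z up, the work surface at z = 0. Lengths are in mm, angles in rad, forces in N, time in s.
With the tool pointing down it reaches from about 350 to 875 mm from the base axis. Payload 15.5 kg.
Tool frame: the origin (TCP) lies midway between the tips of the shut fingers; the grasp point (between the pads) lies 19 mm behind it; x points along the fingers, z is the direction in which the jaws open and shut, and the axes are right-handed (so a half turn about x gives the same grasp; the last joint's range is limited). The gripper opens to 85 mm and grips with 20 to 120 N. Pads are 22 mm wide; open, the fingers measure 114 mm over their backs; the gripper's body (76 mm by 85 mm) begins 54 mm behind the grasp point. The pads swing forward as they close: fully open they stand 13 mm farther back than shut.
Start: joints at [-1.438, 0.494, 1.345, -0, 1.302, -0.096], TCP at [141.757, -608.713, 231.277] pointing down, gripper open.
Joint ranges: [-2.91, 2.91], [-0.82, 2.16], [0.22, 2.67], [-1.22, 4.37], [0.12, 2.79], [-3.08, 3.08]. Speed limits (rad/s): [1.89, 1.89, 2.57, 3.01, 3.01, 3.01].

## Interface

Orientations are given as [roll, pitch, yaw] about the fixed x, y, z axes, in that order (R = Rz(yaw) Ry(pitch) Rx(roll)).
In Python, from bench import sense, get_image, finish_job, find_in, spot_point gives the robot as it stands. The module is installed in compiled form; this text tells all that it offers.
- The arm moves only by the tool servo_tool, never from a script. Its argument "motion" is a list that holds one entry, the list of rows, each a list of 5 numbers: the shift along the tool's x, y, z in mm, then the turn about the tool's x in degrees, then the finger opening in mm, from 0 to 85.4. In form: [[[tx, ty, tz, twist, gripper], ...]]. A call has exactly 5 rows; each row is the pose to reach, as a shift and turn from the pose commanded when the call began, along the tool's axes at that moment; what a row does not reach only later rows make up. A row lasts 1/12 s, in which the tool goes at most 41.7 mm and 7.16 degrees, less where a joint would pass 70% of its speed; a pose out of reach is approached as far as the arm can. A call with a gripper value outside its range is refused whole. The fingers move at their own pace and stop on an object; "newtons" is the grip in N (left out, the last holds). Time passes only in rows, so rows that repeat a pose let the fingers close, or fill a call up. It gives the time, the measured TCP pose, the force and the opening at its end, in the units of the state.
- sense(): the state, without advancing time (a new reading comes with each control period).
- get_image(name): name is "scene" or "side" or "wrist"; returns a dict with "img" (480x640x3 uint8, blue, green, red), "fx", "fy", "cx", "cy" (pixels), "k1" (the pictures are not rectified: a ray, as slopes to the right and down, at radius r is drawn at 1 + k1 r^2 times it, then the intrinsics apply), "pose" (4x4, takes a point from camera to world coordinates). Camera axes: x right, y down, z forward; pixel columns grow to the right and rows downward; lengths in mm; the calibration is good to about 2 mm. A picture is of the moment at which its call begins. There is no depth.
- finish_job(): hands the job in, once; it reports no verdict.
Trained networks look in a picture, given as the dict that the camera call returned (one of the last four; its "shot" number tells which), for a name from the list of things; names that differ only in an ending like _2 or _b are one class to them, and where a whole thing is asked for, a point or a joint stands for the part that bears it (a point fixed in the world has none). Each returns a list of dicts, best first, with "score" (0 to 1); they miss things now and then, are a little off and sometimes report something else, mostly with a low value. They report only what shows in the picture. A call takes as long as a camera call. They do not tell look-alikes from the thing itself.
- find_in(target, picture): "uv" ([column, row] in pixels, amid what is visible of it).
- spot_point(target, picture): "uv" ([column, row] in pixels: a listed point, or the origin of a listed thing).
The state is a dict: "t": time; "joints": joint angles; "qd": joint speeds; "effort": joint torques, N m; "eef_pos": TCP position; "eef_rot": TCP orientation; "wrist_force": force on the tool from outside, world axes, zero at the start; "ft_torque": the same for the moment, N m; "opening": opening from 0.0 (shut) to 1.0 (fully open).
Only numpy, scipy, OpenCV 4.12 (cv2) and the standard library are available. Lean on these libraries where they do the work, as an engineer would, in place of code of your own. Each camera call takes 0.05 s, during which the arm holds its last target.

## Task

Put every wheel-change tool lying on the grinding bench back into the tray recess that has its outline, turned the right way round and pressed in flat and fully home. When all of them are home, swing the tally counter's lever all the way to its stop, hold it there for a moment and let it spring back. Leave the other things on the bench alone.

Things in the scene. Friction and masses are not known exactly. Their poses are not given: they have to be found in the camera images.
- spanner_grip (a point): Open-ended spanner, 118 mm long, steel: straight dark bar 18 mm wide and 22 mm high from x = -58 to +22 mm, then a forked head 40 mm wide, 14 mm high to x = +60 mm. Site at the centre of the grip, half-way up (11 mm over the underside). The tool's x axis runs along it towards the head, y across (the direction to pinch), z up. It lies flat; mass 0.13 to 0.25 kg. May be absent.
- spanner_head (a point): Point of the spanner on its x axis 50 mm from spanner_grip towards the head, at the same height.
- spanner_slot (a point): Where spanner_grip must be when the spanner is fully home in its recess (17 mm over the bench, 11 mm over the recess floor). Its x axis points to the head end of the recess, z up: the tool's axes must match it, not the reverse.
- tkey_grip (a point): T-handled key: black crossbar 70 mm across (y), 22 mm wide, 22 mm high at x = -48 to -26 mm, black stem 18 mm wide and 22 mm high to x = +20 mm (grip here), then a thin steel shaft (the 'head') 12 mm wide, 13 mm high to x = +62 mm. Site at the centre of the grip, half-way up (11 mm over the underside). The tool's x axis runs along it towards the head, y across (the direction to pinch), z up. It lies flat; mass 0.13 to 0.25 kg. May be absent.
- tkey_head (a point): Point of the tkey on its x axis 50 mm from tkey_grip towards the head, at the same height.
- tkey_slot (a point): Where tkey_grip must be when the tkey is fully home in its recess (17 mm over the bench, 11 mm over the recess floor). Its x axis points to the head end of the recess, z up: the tool's axes must match it, not the reverse.
- crank_grip (a point): L-shaped crank wrench: dark bar 18 mm wide, 22 mm high from x = -55 to +35 mm, then a bright foot 18 mm wide, 14 mm high at x = 35 to 53 mm that points to -y, out to y = -38 mm. Site at the centre of the grip, half-way up (11 mm over the underside). The tool's x axis runs along it towards the head, y across (the direction to pinch), z up. It lies flat; mass 0.13 to 0.25 kg. May be absent.
- crank_head (a point): Point of the crank on its x axis 50 mm from crank_grip towards the head, at the same height.
- crank_slot (a point): Where crank_grip must be when the crank is fully home in its recess (17 mm over the bench, 11 mm over the recess floor). Its x axis points to the head end of the recess, z up: the tool's axes must match it, not the reverse.
- pliers_grip (a point): Closed pliers: steel pivot block 36 mm long, 42 mm wide (y), 22 mm high about the origin (grip here), jaws 18 mm wide, 14 mm high to x = +58 mm, two parallel dark handles 12 mm wide, 16 mm high (y = 9 to 21 mm and -9 to -21 mm) to x = -62 mm. Site at the centre of the grip, half-way up (11 mm over the underside). The tool's x axis runs along it towards the head, y across (the direction to pinch), z up. It lies flat; mass 0.13 to 0.25 kg. May be absent.
- pliers_head (a point): Point of the pliers on its x axis 50 mm from pliers_grip towards the head, at the same height.
- pliers_slot (a point): Where pliers_grip must be when the pliers is fully home in its recess (17 mm over the bench, 11 mm over the recess floor). Its x axis points to the head end of the recess, z up: the tool's axes must match it, not the reverse.
- tray: Fixed tool tray, 174 x 266 x 16 mm: grey hard-foam slab with four recesses 10 mm deep cut to the outlines of the four tools, 2 mm wider all round; recess floor 6 mm over the bench, bright metal; seated tool grips stand 12 mm above the slab. Origin at the centre of its underside, x along the recesses. Each recess takes its own tool one way round only.
- advance (a joint): Sprung advance lever on top of the tally counter, turning about a vertical axis: 0 at rest, 1.1 rad at its stop (anticlockwise seen from above). The spring brings it back to 0 when let go; it takes about 2 N at the pin to start and 5 N at the stop.
- advance_pin (a point): Upright black pin at the lever's end to push: 14 mm across, 26 mm high, point at its mid-height (71 mm over the bench), 48 mm from the lever's axis. Its top is 84 mm over the bench.
- advance_hinge (a point): The lever's axis at the height of the lever's underside, 52 mm over the bench, over the centre of the counter (grey housing 66 x 60 mm, 46 mm high, on a 100 x 76 mm foot plate, fixed to the bench). Lever arm 12 mm wide, 52 to 58 mm over the bench.
- tin: Bystander: small brass tin, 36 mm across, 20 mm high; origin at the centre of its underside.
- stone: Bystander: brown dressing stone, 22 x 85 x 20 mm; origin at the centre of its underside.
- buff: Bystander: grey felt wheel lying flat, 90 mm across, 20 mm high; origin at the centre of its underside.
- cup: Bystander: dark metal cup, 68 mm across, 75 mm high; origin at the centre of its underside.
- disc: Bystander: grinding disc lying flat, 100 mm across, 12 mm high; origin at the centre of its underside.
- slug: Bystander: upright brass slug, 32 mm across, 45 mm high; origin at the centre of its underside.
Mind the look-alikes: they are no part of the job. What is shaped like the part that bears spanner_grip but orange is not meant. What is shaped like the part that bears pliers_grip but green is not meant.

How it is judged:
By the outcome, as a careful person would: the job done as asked, in the order asked, and still so for the second after the job is handed in, with the robot touching nothing.
Of spanner, tkey, crank, pliers only 3 to 4 are there at a start; the rules pass over those that are not, and their reading is None.
At some moment in a run one of spanner, tkey, crank, pliers may be knocked a few centimetres aside while the robot is not near it.
Once in a run the grip may slacken for a moment while it holds something.
It also fails if it takes over 210 s, if anything falls off the work surface, if the arm or the gripper's body presses on something with over 40 N, if the wrist force passes 120 N, or if a joint passes its speed limit or range.

## Working session

There is one attempt and no reset: what is moved stays moved. The work goes in short steps, Python scripts to look and compute and a tool call to move; the robot and the scene stay as the last step left them, time stands still between calls to the robot, and variables do not carry over. Pictures are saved under pics/ and viewed, and the job is handed in when it is done.

Besides the shell and the picture viewer there is one more tool, called after "Emit:" as a command line: name --argument value ..., lists and objects as JSON in quotes. servo_tool: Moves the arm, as the interface text tells. Its arguments: {"type":"object","properties":{"motion":{"type":"array"},"newtons":{"type":"number"}},"required":["motion"]}

```bash
mkdir -p pics; ls
cat > h.py <<'E'
import numpy as np, cv2
from bench import *
def shot(n,f=None):
    p=get_image(n)
    if f: cv2.imwrite('pics/'+f,p['img'])
    return p
def ray(p,uv):
    xd=np.array([(uv[0]-p['cx'])/p['fx'],(uv[1]-p['cy'])/p['fy']])
    x=xd.copy()
    for _ in range(20): x=xd/(1+p['k1']*(x@x))
    P=np.array(p['pose']); d=P[:3,:3]@np.array([x[0],x[1],1]); return P[:3,3],d
def at(p,uv,z):
    o,d=ray(p,uv); return o+d*(z-o[2])/d[2]
def proj(p,w):
    P=np.array(p['pose']); c=P[:3,:3].T@(np.array(w)-P[:3,3]); x=c[:2]/c[2]; x=x*(1+p['k1']*(x@x))
    return np.array([x[0]*p['fx']+p['cx'],x[1]*p['fy']+p['cy']])
E
python3 - <<'E'
from h import *
s=sense(); print(s)
for n in ['scene','side','wrist']:
    p=shot(n,n+'0.png'); print(n,p['fx'],p['k1'],np.round(p['pose'],2).tolist(),p['img'].shape)
E
```

```text
pics
{'t': 0.0, 'joints': array([-1.43749908e+00,  4.94173557e-01,  1.34613626e+00,  3.07071983e-05,
        1.30253092e+00, -9.55033376e-02]), 'qd': array([ 0.00046668, -0.00049712,  0.00070646, -0.0012052 ,  0.00072677,
       -0.00120851]), 'effort': array([ 3.48375928e-03, -8.82155800e+01, -3.83870566e+01,  2.21341902e-04,
        1.01353956e-02,  5.66274366e-06]), 'eef_pos': array([ 141.71711259, -608.33923742,  230.70451543]), 'eef_rot': array([3.02237847, 1.56954789, 1.68037457]), 'wrist_force': array([ 0.27095355, -0.27983354,  0.20375604]), 'ft_torque': array([-0.04766734,  0.03181793,  0.03098627]), 'opening': 1.0016241867762499}
scene 513.5645433400192 -0.1005581819140697 [[0.68, 0.52, -0.52, 1175.24], [0.73, -0.49, 0.47, -606.7], [-0.01, -0.7, -0.71, 994.13], [0.0, 0.0, 0.0, 1.0]] (480, 640, 3)
side 443.0574077476419 -0.06754633125357949 [[-0.83, -0.39, 0.41, 44.75], [-0.56, 0.57, -0.6, 690.95], [-0.0, -0.73, -0.69, 863.22], [0.0, 0.0, 0.0, 1.0]] (480, 640, 3)
wrist 426.8633135594567 -0.015213349329258202 [[0.23, -0.94, -0.26, 207.38], [-0.97, -0.22, -0.06, -592.02], [-0.0, 0.27, -0.96, 373.09], [0.0, 0.0, 0.0, 1.0]] (480, 640, 3)
```

View pics/scene0.png

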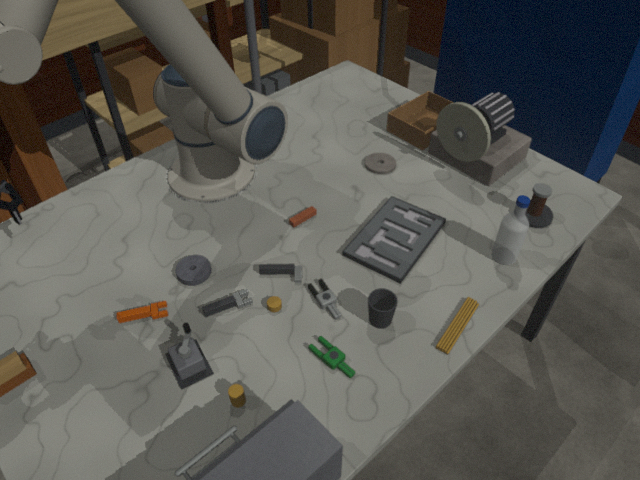

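View pics/side0.png

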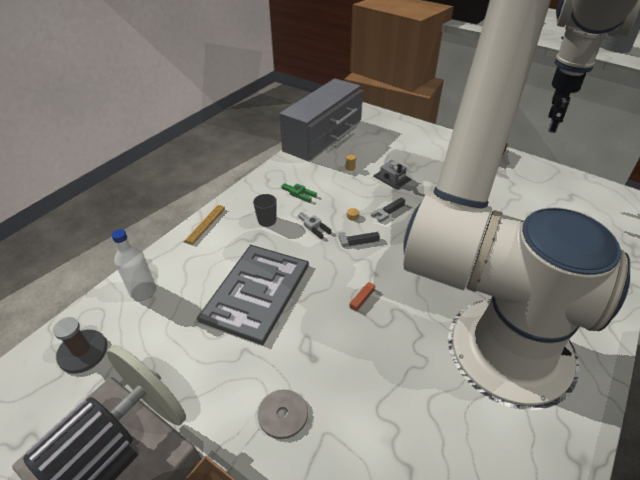

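View pics/wrist0.png

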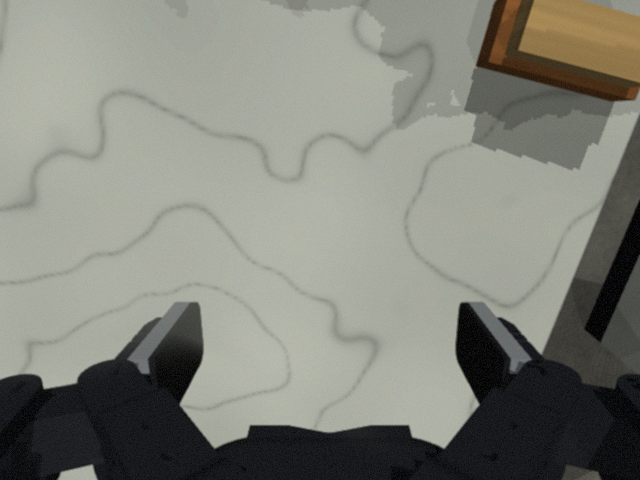

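Scene picture: the grey spanner is at (225,302), the crank at (280,270) and the grey pliers at (323,297). No T-key is visible. The look-alikes are an orange spanner at (142,312) and green pliers at (330,357), so I'm leaving those. The tray is at (395,238) and the counter at (187,357). Next I'll measure.

```bash
cat > m.py <<'E'
from h import *
p={n:shot(n) for n in ['scene','side']}
Z=dict(advance_pin=71,advance_hinge=52,tray=0,tin=0,stone=0,buff=0,cup=0,disc=0,slug=0)
names=[a+b for a in ['spanner','tkey','crank','pliers'] for b in ['_grip','_head','_slot']]+list(Z)
for k in names:
    z=Z.get(k,17 if 'slot' in k else 11)
    for n in p:
        r=spot_point(k,p[n])
        print(k,n,[(round(float(q['score']),2),np.round(q['uv']).tolist(),np.round(at(p[n],q['uv'],z)[:2],1).tolist()) for q in r[:3] if q['score']>.2])
E
python3 m.py
python3 - <<'E'
import cv2
a=cv2.imread('pics/scene0.png');cv2.imwrite('pics/c0.png',cv2.resize(a[190:410,100:370],None,fx=2.7,fy=2.7,interpolation=3))
cv2.imwrite('pics/c1.png',cv2.resize(a[185:290,330:460],None,fx=5,fy=5,interpolation=3))
E
```

```text
spanner_grip scene [(0.85, [138.0, 312.0], [340.3, -442.7]), (0.68, [228.0, 306.0], [476.3, -272.2]), (0.31, [273.0, 312.0], [563.0, -204.3])]
spanner_grip side [(0.69, [390.0, 206.0], [465.3, -279.8])]
spanner_head scene [(0.9, [163.0, 306.0], [367.1, -387.5]), (0.61, [247.0, 295.0], [478.6, -219.6]), (0.33, [396.0, 233.0], [585.3, 204.6])]
spanner_head side [(0.83, [381.0, 217.0], [464.2, -221.6])]
spanner_slot scene [(0.81, [378.0, 253.0], [604.9, 110.6]), (0.65, [395.0, 237.0], [597.1, 187.9]), (0.32, [302.0, 269.0], [511.6, -69.3])]
spanner_slot side [(0.59, [273.0, 262.0], [605.5, 104.4])]
tkey_grip scene [(0.73, [186.0, 352.0], [515.5, -417.3])]
tkey_grip side [(0.55, [391.0, 205.0], [465.2, -287.4]), (0.46, [361.0, 301.0], [351.7, 81.2])]
tkey_head scene [(0.47, [275.0, 307.0], [554.9, -191.9]), (0.33, [238.0, 399.0], [684.7, -399.7])]
tkey_head side [(0.42, [263.0, 280.0], [591.9, 162.9])]
tkey_slot scene [(0.83, [388.0, 241.0], [595.1, 159.8])]
tkey_slot side [(0.8, [260.0, 276.0], [601.9, 161.8]), (0.7, [236.0, 316.0], [568.0, 290.2]), (0.44, [268.0, 222.0], [719.6, -12.2]
[... 1610 characters left out ...]
01.0], [352.4, 73.4])]
stone scene [(0.83, [300.0, 219.0], [355.9, 60.5]), (0.5, [381.0, 164.0], [340.7, 413.9])]
stone side [(0.63, [361.0, 297.0], [362.3, 62.6])]
buff scene [(0.96, [192.0, 272.0], [312.3, -273.4]), (0.48, [229.0, 307.0], [471.2, -267.7])]
buff side [(0.37, [351.0, 167.0], [678.3, -403.9])]
cup scene [(0.95, [379.0, 317.0], [738.9, -28.2])]
cup side [(0.81, [268.0, 223.0], [727.9, -21.8])]
disc scene [(0.66, [381.0, 164.0], [340.4, 413.6])]
disc side [(0.74, [280.0, 413.0], [342.8, 412.2])]
slug scene [(0.63, [234.0, 397.0], [670.8, -400.1]), (0.47, [382.0, 252.0], [599.8, 134.5])]
slug side [(0.55, [350.0, 169.0], [677.8, -392.0]), (0.28, [353.0, 217.0], [536.9, -184.2])]
```

View pics/c0.png

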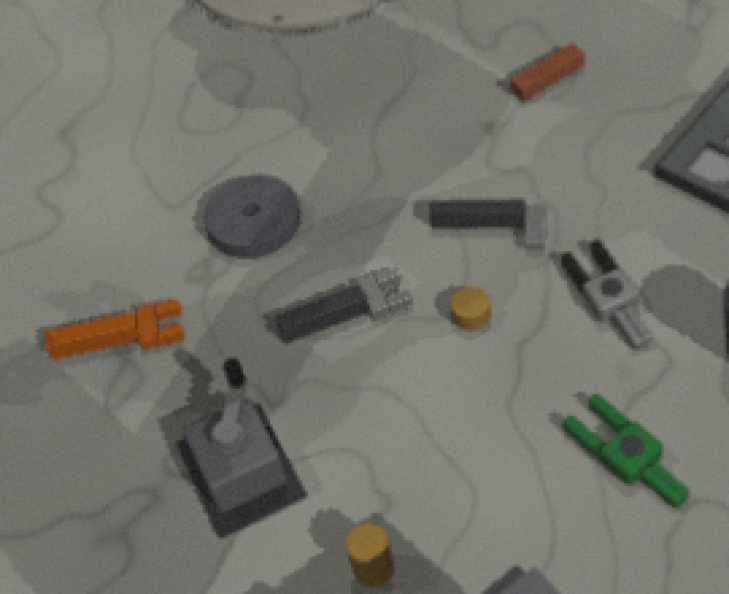

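View pics/c1.png

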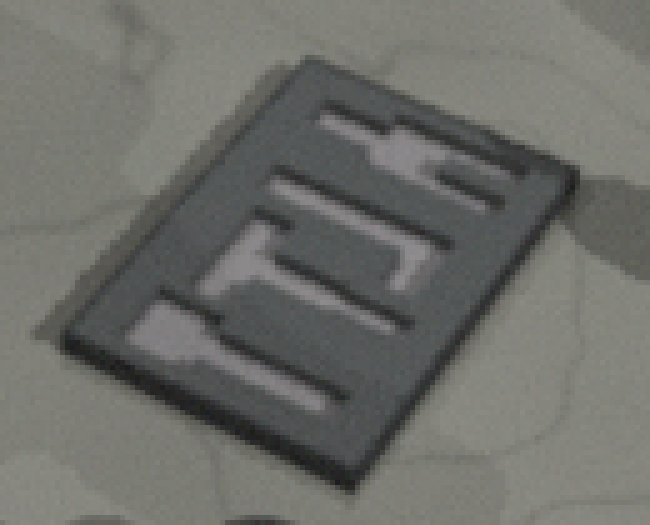

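No T-key is present. The spanner, crank and pliers look right, and the look-alikes are clear from their colour. I'll set up a planning helper and move to hover over the spanner.

```bash
cat >> h.py <<'E'
from scipy.spatial.transform import Rotation as Ro
def tool(s=None):
    s=s or sense(); R=Ro.from_euler('xyz',s['eef_rot']).as_matrix(); return np.array(s['eef_pos']),R
def st():
    s=sense(); t,R=tool(s)
    th=np.degrees(np.arctan2(R[1,2],R[0,2])); print('t %.2f'%s['t'],'tcp',np.round(t,1),'thz %.1f'%th,'xax',np.round(R[:,0],3),'q',np.round(s['joints'],2),'F',np.round(s['wrist_force'],1),'T',np.round(s['ft_torque'],2),'op %.3f'%s['opening'])
def plan(xyz,th=None):
    s=sense(); t,R=tool(s); d=R.T@(np.array(xyz)-t)
    tw=0
    if th is not None:
        c=np.degrees(np.arctan2(R[1,2],R[0,2])); tw=-((th-c+180)%360-180)
    print('shift',np.round(d,1),'twist %.1f'%tw,'thz %.1f'%np.degrees(np.arctan2(R[1,2],R[0,2])),'dist %.0f'%np.linalg.norm(d)); return d,tw
E
python3 -c "
from h import *
st(); plan([470,-260,200],0)
t,R=tool(); print(np.round(R,3))
P=np.array(get_image('wrist')['pose']);print('cam in tool',np.round(R.T@(P[:3,3]-t),1),np.round(R.T@P[:3,:3],3).tolist())
"
```

```text
t 2.35 tcp [ 141.8 -608.7  231.2] thz -76.9 xax [-0.  0. -1.] q [-1.44  0.49  1.35  0.    1.3  -0.1 ] F [ 0.2 -0.3 -0.2] T [-0.03  0.    0.01] op 0.998
shift [  31.3  398.8 -265.1] twist -76.9 thz -76.9 dist 480
[[-0.     0.974  0.227]
 [ 0.     0.227 -0.974]
 [-1.     0.    -0.   ]]
cam in tool [-142.4   67.7   -1.2] [[-0.0, -0.265, 0.964], [-0.0, -0.964, -0.265], [1.0, -0.0, 0.0]]
```

Emit:
servo_tool --motion '[[[31,399,-265,-77,85],[31,399,-265,-77,85],[31,399,-265,-77,85],[31,399,-265,-77,85],[31,399,-265,-77,85]]]'

```text
t: 2.82
eef_pos: [285.2, -455.9, 217.8]
eef_rot: [-0.208, 1.57, -0.919]
wrist_force: [1.0, -0.8, -0.6]
opening: 1.0
```

```bash
python3 -c "
from h import *
st(); plan([470,-260,200],0)"
```

```text
t 2.82 tcp [ 285.2 -455.9  217.8] thz -40.8 xax [ 0. -0. -1.] q [-1.12  0.39  1.58  0.    1.18 -0.41] F [ 1.  -0.8 -0.6] T [-0.06  0.01  0.02] op 1.000
shift [ 17.8 269.   12. ] twist -40.8 thz -40.8 dist 270
```

Emit:
servo_tool --motion '[[[18,265,12,-41,85],[18,265,12,-41,85],[18,265,12,-41,85],[18,265,12,-41,85],[18,265,12,-41,85]]]'

```text
t: 3.23
eef_pos: [429.0, -305.4, 203.8]
eef_rot: [-0.703, 1.57, -0.789]
wrist_force: [0.9, -0.3, 0.1]
opening: 0.997
```

```bash
python3 -c "
from h import *
st(); plan([470,-260,200],0)"
```

```text
t 3.23 tcp [ 429.  -305.4  203.8] thz -4.9 xax [ 0. -0. -1.] q [-0.73  0.39  1.62 -0.    1.13 -0.65] F [ 0.9 -0.3  0.1] T [-0.01 -0.02  0.01] op 0.997
shift [ 3.8 48.8 36.9] twist -4.9 thz -4.9 dist 61
```

Emit:
servo_tool --motion '[[[4,47,37,-5,85],[4,47,37,-5,85],[4,47,37,-5,85],[4,47,37,-5,85],[4,47,37,-5,85]]]'

```text
t: 3.65
eef_pos: [468.8, -264.0, 199.8]
eef_rot: [-2.355, 1.571, -2.359]
wrist_force: [-0.3, -0.4, -0.3]
opening: 0.991
```

```bash
cat > w.py <<'E'
import sys
from h import *
p=shot('wrist',sys.argv[1]); st()
for k in sys.argv[2:]:
    k,z=(k.split(':')+[None])[:2]
    z=float(z) if z else (17 if 'slot' in k else 11)
    r=spot_point(k,p)
    print(k,[(round(float(q['score']),2),np.round(q['uv']).tolist(),np.round(at(p,q['uv'],z)[:2],1).tolist()) for q in r[:3] if q['score']>.2])
E
python3 w.py w1.png spanner_grip spanner_head crank_grip crank_head pliers_grip pliers_head
```

```text
t 3.70 tcp [ 468.5 -264.4  199.8] thz -0.3 xax [-0. -0. -1.] q [-0.62  0.41  1.6  -0.    1.13 -0.62] F [-0.1  0.   0.4] T [ 0.02 -0.02 -0.  ] op 0.998
spanner_grip [(0.83, [321.0, 210.0], [462.9, -265.7]), (0.7, [193.0, 393.0], [346.1, -432.4])]
spanner_head [(0.79, [339.0, 153.0], [477.2, -221.0]), (0.74, [216.0, 350.0], [370.5, -389.7])]
crank_grip [(0.23, [425.0, 101.0], [540.5, -183.3])]
crank_head []
pliers_grip []
pliers_head []
```

View pics/w1.png

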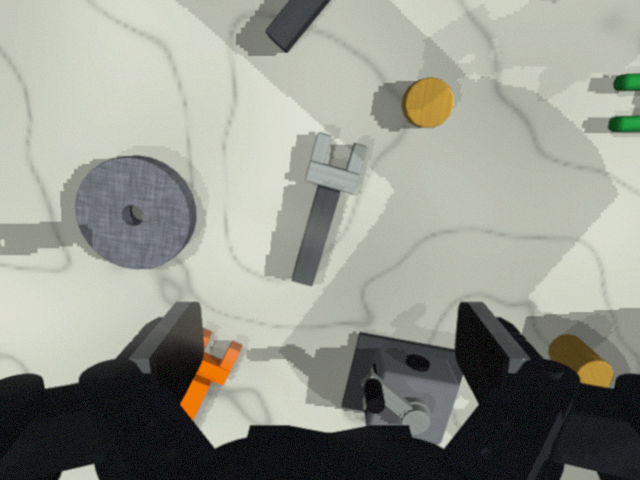

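Wrist view: the grey spanner runs from its tail at (304,283) to its fork at (341,140). The orange spanner is partly visible at (210,380), so the grey one is the target.

```bash
cat > fit.py <<'E'
# fit a known outline (tool parts with heights) to edges/colour: generic overlay + refine by dark/bright silhouette
from h import *
from scipy.optimize import minimize
def box(x0,x1,y0,y1,h): return [[x,y,z] for x in(x0,x1) for y in(y0,y1) for z in(0,h)]
T={'spanner':[box(-58,22,-9,9,22),box(22,36,-20,20,14),box(36,60,-20,-9,14),box(36,60,9,20,14)],
'crank':[box(-55,35,-9,9,22),box(35,53,-38,9,14)],
'pliers':[box(-18,18,-21,21,22),box(18,58,-9,9,14),box(-62,-18,9,21,16),box(-62,-18,-21,-9,16)]}
def world(pts,pose,zb=0):
    x,y,a=pose; c,s=np.cos(a),np.sin(a); pts=np.array(pts,float)
    return np.c_[x+c*pts[:,0]-s*pts[:,1],y+s*pts[:,0]+c*pts[:,1],pts[:,2]+zb]
def mask(p,name,pose,shape,zb=0):
    m=np.zeros(shape,np.uint8)
    for b in T[name]:
        q=np.array([proj(p,w) for w in world(b,pose,zb)]); h=cv2.convexHull(q.astype(np.float32))
        cv2.fillConvexPoly(m,np.round(h*16).astype(np.int32),255,shift=4)
    return m
def overlay(p,items,f,crop=None,sc=2):
    im=p['img'].copy()
    im=cv2.resize(im,None,fx=sc,fy=sc,interpolation=3)
    for n,pose,zb in items:
        for b in T[n]:
            q=np.array([proj(p,w) for w in world(b,pose,zb)])
            for i in range(8):
                for j in range(i):
                    if sum(abs(np.array(b[i])-np.array(b[j]))>1e-6)==1: cv2.line(im,tuple(np.int32((q[i]+.5)*sc)),tuple(np.int32((q[j]+.5)*sc)),(0,0,255),1)
    if crop: x0,y0,x1,y1=crop; im=im[y0*sc:y1*sc,x0*sc:x1*sc]
    cv2.imwrite('pics/'+f,im)
def edgefit(p,name,pose,zb=0,span=(12,12,.15)):
    # maximise image gradient along the projected silhouette
    g=cv2.cvtColor(p['img'],cv2.COLOR_BGR2GRAY).astype(np.float32)
    g=cv2.GaussianBlur(g,(0,0),1.0); gx=cv2.Sobel(g,cv2.CV_32F,1,0);gy=cv2.Sobel(g,cv2.CV_32F,0,1)
    M=np.minimum(np.hypot(gx,gy),120); M=cv2.GaussianBlur(M,(0,0),1.0)
    def cost(v):
        m=mask(p,name,v,g.shape,zb); cs,_=cv2.findContours(m,cv2.RETR_EXTERNAL,cv2.CHAIN_APPROX_NONE)
        c=max(cs,key=len)[:,0]; c=c[(c[:,0]>1)&(c[:,0]<638)&(c[:,1]>1)&(c[:,1]<478)]
        return -M[c[:,1],c[:,0]].mean()
    best=np.array(pose,float);bc=cost(best)
    rng=np.random.default_rng(0); s=np.array(span,float)
    for k in range(900):
        v=best+rng.normal(size=3)*s*(0.995**k)*.6+rng.normal(size=3)*[.2,.2,.003]
        c=cost(v)
        if c<bc: best,bc=v,c
    return best,-bc
E
python3 - <<'E'
from fit import *
p=shot('wrist')
a=at(p,(304,282),22);b=at(p,(327,190),22);c=at(p,(342,140),14)
print(a,b,c); print(np.linalg.norm(b-a),np.linalg.norm((c-a)[:2]))
u=(c-a)[:2];phi=np.arctan2(u[1],u[0]); g=a[:2]+58*u/np.linalg.norm(u); print(g,np.degrees(phi))
v,s=edgefit(p,'spanner',[*g,phi]); print(v,np.degrees(v[2]),s)
overlay(p,[('spanner',v,0)],'o1.png',(230,110,430,310),3)
E
```

```text
[ 448.66628685 -322.16823214   22.        ] [ 467.63171203 -247.93443921   22.        ] [ 479.12985749 -211.43931819   14.        ]
76.6181660267093 114.84302992095066
[ 464.05152266 -266.24601367] 74.61743774970594
[ 463.21372743 -268.13822447    1.26584878] 72.52779262557753 81.91155
```

View pics/o1.png

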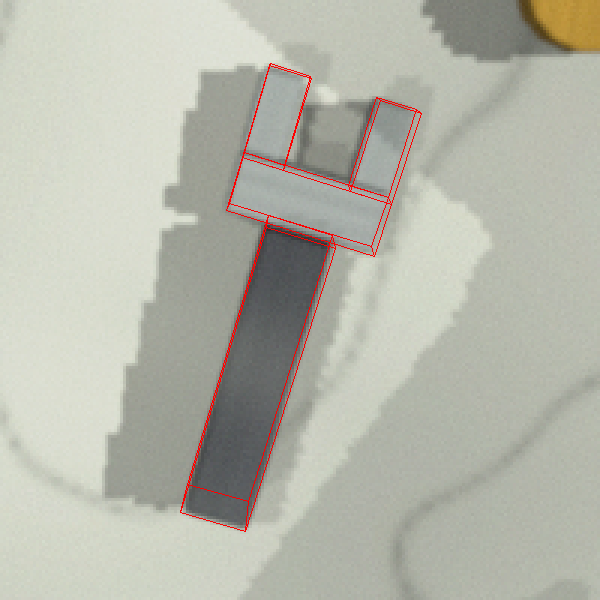

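The overlay matches well. The spanner is at (463.2,-268.1) with heading 72.5°. Next I'll descend to grasp it.

```bash
python3 -c "
from h import *
plan([463.2,-268.1,60],-17.5)"
```

```text
shift [139.8  -4.1  -5.6] twist 17.2 thz -0.3 dist 140
```

Emit:
servo_tool --motion '[[[140,-4,-5.5,17,85],[140,-4,-5.5,17,85],[140,-4,-5.5,17,85],[140,-4,-5.5,17,85],[140,-4,-5.5,17,85]]]'

```text
t: 4.47
eef_pos: [461.5, -266.5, 56.3]
eef_rot: [2.812, 1.565, 2.51]
wrist_force: [-0.5, 0.9, -0.8]
opening: 0.994
```

Run:
```python
from fit import *
st()
p=shot('wrist','w2.png')
v,s=edgefit(p,'spanner',[463.2,-268.1,1.266],span=(4,4,.05)); print(v,np.degrees(v[2]),s)
overlay(p,[('spanner',v,0)],'o2.png')
plan([*v[:2],8],np.degrees(v[2])-90)
```

```text
t 4.47 tcp [ 461.5 -266.5   56.3] thz -17.3 xax [-0.005  0.004 -1.   ] q [-0.64  0.61  1.74 -0.    0.8  -0.33] F [-0.5  0.9 -0.8] T [ 0.01  0.08 -0.01] op 0.994
[ 462.61371597 -268.34315291    1.28583144] 73.67271446298821 81.732735
shift [50.5 -1.1  0.5] twist -0.9 thz -17.3 dist 51
```

View pics/w2.png

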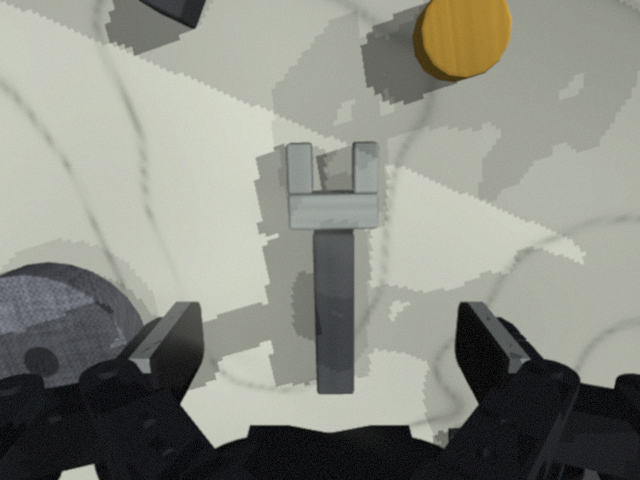

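The spanner sits centred between the open fingers, so I'll descend and grip.

Emit:
servo_tool --motion '[[[26,-1,0.5,-1,85],[52,-1,0.5,-1,85],[52,-1,0.5,-1,85],[52,-1,0.5,-1,40],[52,-1,0.5,-1,0]]]' --newtons 60

```text
t: 4.93
eef_pos: [464.6, -269.3, 9.6]
eef_rot: [-0.343, 1.569, -0.626]
wrist_force: [0.4, -0.2, 0.4]
opening: 0.742
```

Emit:
servo_tool --motion '[[[0,0,0,0,0],[0,0,0,0,0],[0,0,0,0,0],[0,0,0,0,0],[0,0,0,0,0]]]'

```text
t: 5.35
eef_pos: [464.0, -269.0, 8.8]
eef_rot: [-0.349, 1.57, -0.632]
wrist_force: [-1.8, 1.7, 17.4]
opening: 0.188
```

```bash
python3 -c "
from h import *
st()"
```

```text
t 5.35 tcp [ 464.  -269.     8.8] thz -16.3 xax [ 0.001 -0.001 -1.   ] q [-0.64  0.69  1.76  0.    0.68 -0.35] F [-1.8  1.7 17.4] T [ 0.29  0.34 -0.03] op 0.188
```

Emit:
servo_tool --motion '[[[-10,0,0,0,0],[-40,0,0,0,0],[-80,0,0,0,0],[-110,0,0,0,0],[-110,0,0,0,0]]]'

```text
t: 5.77
eef_pos: [465.8, -270.3, 123.6]
eef_rot: [-0.35, 1.563, -0.634]
wrist_force: [2.5, -2.0, -1.3]
opening: 0.194
```

```bash
python3 -c "
from h import *
st(); shot('wrist','w3.png'); plan([480,40,230],101)"
```

```text
t 5.77 tcp [ 465.8 -270.3  123.6] thz -16.3 xax [ 0.006 -0.005 -1.   ] q [-0.64  0.51  1.69  0.    0.94 -0.35] F [ 2.5 -2.  -1.3] T [-0.06 -0.05  0.06] op 0.194
shift [-109.9  301.3  -71.8] twist -117.3 thz -16.3 dist 329
```

View pics/w3.png

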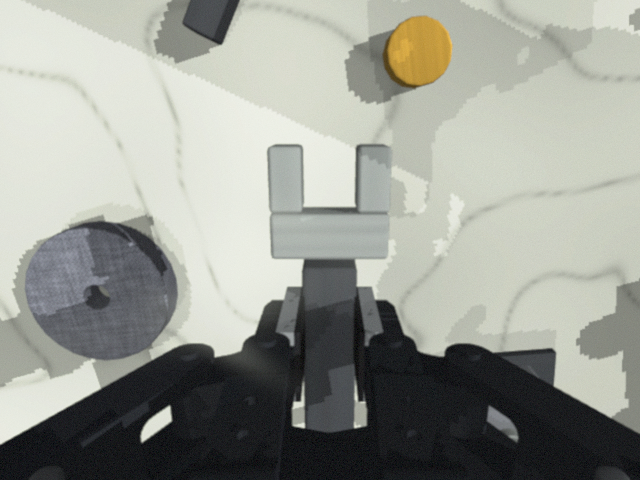

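```bash
python3 -c "
from h import *
plan([615,60,230],101)"
```

```text
shift [-109.3  358.3   52.2] twist -117.3 thz -16.3 dist 378
```

Emit:
servo_tool --motion '[[[-110,358,52,-117,0],[-110,358,52,-117,0],[-110,358,52,-117,0],[-110,358,52,-117,0],[-110,358,52,-117,0]]]'

```text
t: 6.23
eef_pos: [546.2, -85.4, 178.1]
eef_rot: [2.541, 1.569, 2.888]
wrist_force: [0.0, -1.3, -2.6]
opening: 0.193
```

```bash
python3 -c "
from h import *
st();plan([615,60,230],101)"
```

```text
t 6.23 tcp [546.2 -85.4 178.1] thz 19.9 xax [-0.002  0.    -1.   ] q [-0.26  0.45  1.59 -0.    1.1  -0.61] F [ 0.  -1.3 -2.6] T [ 0.02 -0.03  0.01] op 0.193
shift [-52.  113.4 114.1] twist -81.1 thz 19.9 dist 169
```

Emit:
servo_tool --motion '[[[-52,113,114,-81,0],[-52,113,114,-81,0],[-52,113,114,-81,0],[-52,113,114,-81,0],[-52,113,114,-81,0]]]'

```text
t: 6.65
eef_pos: [618.6, 63.0, 231.6]
eef_rot: [-0.435, 1.567, 0.541]
wrist_force: [-1.0, 0.2, -2.0]
opening: 0.196
```

```bash
python3 -c "
from h import *
st();plan([615,60,230],101)"
```

```text
t 6.65 tcp [618.6  63.  231.6] thz 55.9 xax [ 0.003  0.002 -1.   ] q [ 0.    0.49  1.36  0.    1.3  -0.97] F [-1.   0.2 -2. ] T [0.03 0.06 0.04] op 0.196
shift [ 1.6  1.3 -4.5] twist -45.1 thz 55.9 dist 5
```

Emit:
servo_tool --motion '[[[0,0,0,-45,0],[0,0,0,-45,0],[0,0,0,-45,0],[0,0,0,-45,0],[0,0,0,-45,0]]]'

```text
t: 7.07
eef_pos: [615.4, 57.3, 229.0]
eef_rot: [1.553, 1.568, -3.133]
wrist_force: [-0.2, 1.0, -2.7]
opening: 0.194
```

Emit:
servo_tool --motion '[[[0,0,0,-9,0],[0,0,0,-9,0],[0,0,0,-9,0],[0,0,0,-9,0],[0,0,0,-9,0]]]'

```text
t: 7.48
eef_pos: [615.8, 57.2, 229.7]
eef_rot: [1.36, 1.57, 3.106]
wrist_force: [-0.2, -0.8, -1.8]
opening: 0.189
```

```bash
python3 w.py w4.png spanner_slot tkey_slot crank_slot pliers_slot tray:0 spanner_grip
```

```text
t 7.53 tcp [615.9  57.2 229.9] thz 100.1 xax [-0.001  0.    -1.   ] q [-0.    0.49  1.36  0.    1.29 -1.75] F [-0.5 -0.4 -2.4] T [-0.04  0.    0.02] op 0.193
spanner_slot []
tkey_slot [(0.55, [462.0, 202.0], [597.2, 169.2])]
crank_slot [(0.76, [537.0, 197.0], [582.2, 230.9])]
pliers_slot [(0.66, [612.0, 191.0], [565.8, 292.2]), (0.49, [331.0, 312.0], [716.4, 77.9])]
tray [(0.84, [491.0, 194.0], [587.7, 198.3])]
spanner_grip [(0.79, [332.0, 314.0], [720.9, 80.4]), (0.61, [465.0, 201.0], [596.7, 173.5])]
```

View pics/w4.png

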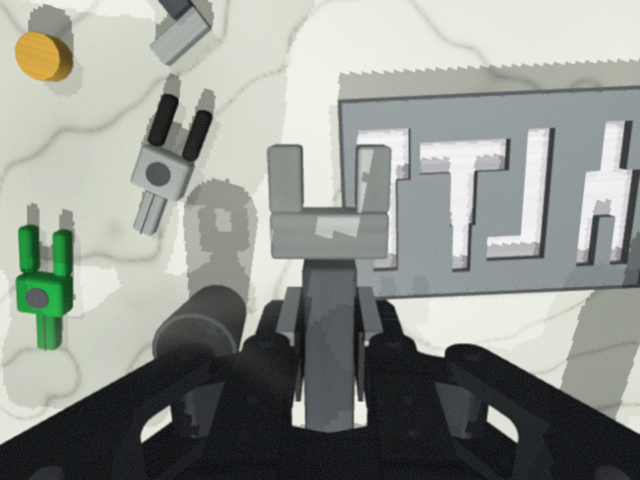

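Wrist view: the tray is on the right, with the spanner recess at (385,195), T-key at (462,195), crank at (525,195) and pliers at (612,190). The held spanner hides part of its own recess, so I'll shift sideways and fit the outlines.

Emit:
servo_tool --motion '[[[-40,0,-40,-1,0],[-40,0,-40,-1,0],[-40,0,-40,-1,0],[-40,0,-40,-1,0],[-40,0,-40,-1,0]]]'

```text
t: 8.25
eef_pos: [622.7, 18.3, 269.5]
eef_rot: [1.062, 1.57, 2.827]
wrist_force: [0.3, -0.0, -2.4]
opening: 0.192
```

```bash
cat > slot.py <<'E'
from fit import *
w=2
def R(x0,x1,y0,y1): return box(x0-w,x1+w,y0-w,y1+w,0)
T['sl_spanner']=[R(-58,22,-9,9),R(22,60,-20,20)]  # (fork cut-out maybe solid)
T['sl_crank']=[R(-55,35,-9,9),R(35,53,-38,9)]
T['sl_pliers']=[R(-18,18,-21,21),R(18,58,-9,9),R(-62,-18,9,21),R(-62,-18,-21,-9)]
T['sl_tkey']=[R(-48,-26,-35,35),R(-26,20,-9,9),R(20,62,-6,6)]
T['tray']=[box(-87,87,-133,133,0)]
E
python3 - <<'E'
from slot import *
st()
p=shot('wrist','w5.png')
tr,s=edgefit(p,'tray',[587,203,.19],zb=16,span=(10,10,.05)); print('tray',tr,np.degrees(tr[2]),s)
a=tr[2]
it=[('tray',tr,16)]
for n,q in dict(spanner=(605,107,a+np.pi),tkey=(598,161,a),crank=(582,230,a),pliers=(567,290,a+np.pi)).items():
    v,s=edgefit(p,'sl_'+n,q,zb=16,span=(6,6,.03)); print(n,v,np.degrees(v[2]),s); it.append(('sl_'+n,v,16))
    c,sn=np.cos(a),np.sin(a); d=v[:2]-tr[:2]; print('   in tray',c*d[0]+sn*d[1],-sn*d[0]+c*d[1])
overlay(p,it,'o5.png',(310,60,640,300),2)
E
```

```text
t 8.25 tcp [622.7  18.3 269.5] thz 101.1 xax [-0.001  0.    -1.   ] q [-0.07  0.46  1.3   0.    1.39 -1.83] F [ 0.3 -0.  -2.4] T [-0.01  0.01  0.  ] op 0.192
tray [5.88532470e+02 2.02752230e+02 2.23332419e-01] 12.796005016395021 93.424446
spanner [611.00180052 105.29914609   3.36570382] 192.8406238787147 97.56286
   in tray 0.3273420005791472 -100.00933603876169
tkey [5.96112766e+02 1.70332080e+02 2.24241209e-01] 12.848074894081735 100.17969
   in tray 0.21160629413158638 -33.29387712376433
crank [5.82283483e+02 2.30807665e+02 2.29042424e-01] 13.123164215297514 109.042885
   in tray 0.11994027797505158 28.74270144242071
pliers [568.25344606 292.06337119   3.36882   ] 193.0191680048597 106.50645
   in tray 0.005286231419468379 91.58448918910908
```

View pics/o5.png

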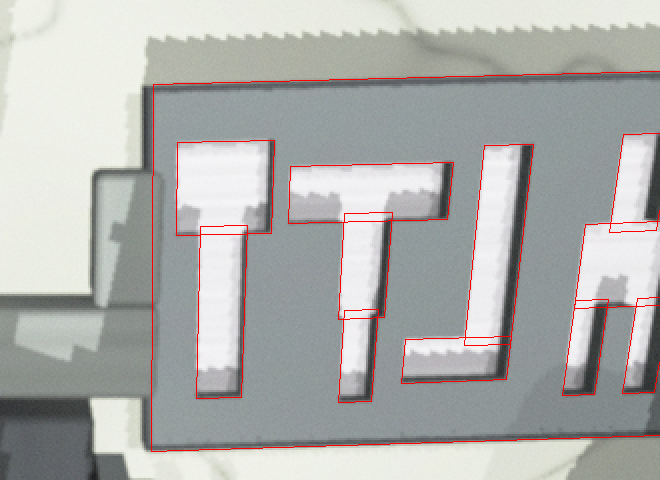

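```bash
cat >> slot.py <<'E'
T['h_spanner']=T['spanner'][1:]
T['h_crank']=[box(10,35,-9,9,22),T['crank'][1]]
T['h_pliers']=[T['pliers'][1]]
def held(p,n,under,dphi=90,tx=0,span=(4,4,.06)):
    # fit the held tool's visible head; under = TCP height over underside; returns tool pose, and in-gripper offset along tool y/z
    t,R=tool(); th=np.arctan2(R[1,2],R[0,2]); phi=th+np.radians(dphi)
    v,s=edgefit(p,'h_'+n,[t[0],t[1],phi],zb=t[2]-under,span=span)
    d=R.T@np.array([v[0]-t[0],v[1]-t[1],0]); print('held',np.round(v[:2],1),'phi %.1f'%np.degrees(v[2]),'off y %.1f z %.1f dphi %.1f'%(d[1],d[2],np.degrees(v[2]-th)),'sc %.0f'%s); return v
E
python3 - <<'E'
from slot import *
p=shot('wrist'); v=held(p,'spanner',8.8); overlay(p,[('spanner',v,269.5-8.8)],'o6.png',(230,110,430,450),2)
E
```

```text
held [622.9  20.1] phi 191.5 off y -0.7 z 1.4 dphi 90.3 sc 80
```

View pics/o6.png

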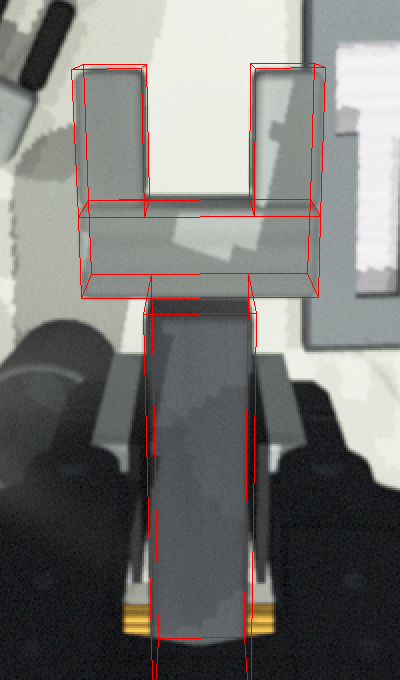

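```bash
python3 -c "
from slot import *
plan([610.6,103.8,70],102.6)"
```

```text
shift [199.4  -5.2  85.8] twist -1.4 thz 101.2 dist 217
```

Emit:
servo_tool --motion '[[[30,-5,42,-1.4,0],[70,-5,80,-1.4,0],[110,-5,86,-1.4,0],[150,-5,86,-1.4,0],[190,-5,86,-1.4,0]]]'

```text
t: 8.77
eef_pos: [610.6, 104.8, 93.5]
eef_rot: [-0.852, 1.57, 0.941]
wrist_force: [0.4, 0.0, -1.7]
opening: 0.191
```

Emit:
servo_tool --motion '[[[9,0,0,0,0],[9,0,0,0,0],[9,0,0,0,0],[9,0,0,0,0],[9,0,0,0,0]]]'

```text
t: 9.18
eef_pos: [613.1, 102.5, 88.7]
eef_rot: [-1.718, 1.567, 0.071]
wrist_force: [0.4, -0.4, -1.5]
opening: 0.194
```

Run:
```python
from slot import *
st()
p=shot('wrist','w7.png'); v=held(p,'spanner',8.8); z=tool()[0][2]
overlay(p,[('spanner',v,z-8.8),('sl_spanner',(611,105.3,np.radians(192.9)),16),('tray',(588.5,202.75,np.radians(12.9)),16)],'o7.png',(200,40,600,340),2)
```

```text
t 9.18 tcp [613.1 102.5  88.7] thz 102.5 xax [ 0.004  0.    -1.   ] q [ 0.07  0.65  1.5   0.    0.99 -1.72] F [ 0.4 -0.4 -1.5] T [-0.01 -0.03  0.  ] op 0.194
held [613.6 104. ] phi 192.6 off y -1.1 z 1.3 dphi 90.1 sc 73
```

View pics/o7.png

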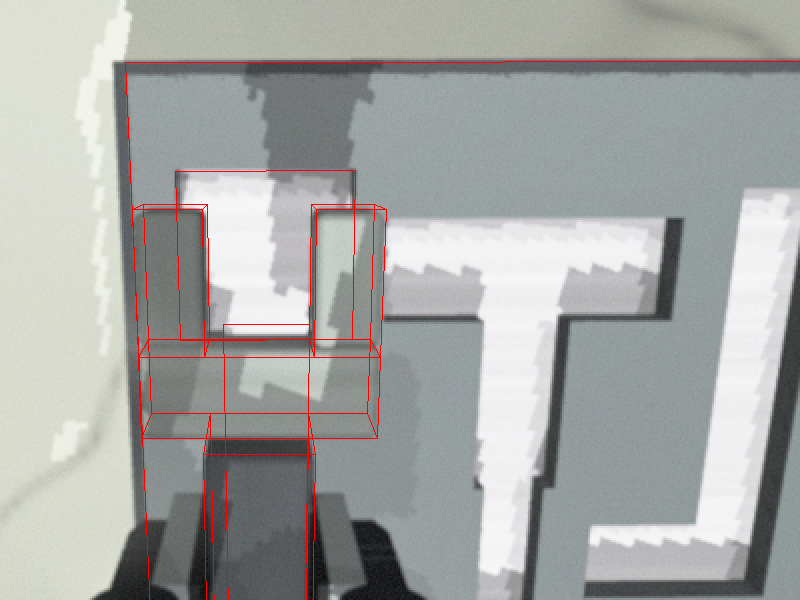

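```bash
python3 -c "
from slot import *
st();plan([610.3,103.9,38],102.7)"
```

```text
t 9.23 tcp [612.8 102.5  88.4] thz 102.5 xax [ 0.003  0.    -1.   ] q [ 0.07  0.65  1.5   0.    0.99 -1.72] F [ 0.8 -0.5 -2.4] T [-0.03  0.01 -0.02] op 0.198
shift [50.4  2.3  1.9] twist -0.2 thz 102.5 dist 51
```

Emit:
servo_tool --motion '[[[15,2.3,1.9,0,0],[30,2.3,1.9,0,0],[45,2.3,1.9,0,0],[50,2.3,1.9,0,0],[50,2.3,1.9,0,0]]]'

```text
t: 9.65
eef_pos: [608.7, 103.8, 36.1]
eef_rot: [1.431, 1.57, -3.063]
wrist_force: [-1.0, 0.1, -2.0]
opening: 0.191
```

Emit:
servo_tool --motion '[[[0,0,0,0,0],[0,0,0,0,0],[0,0,0,0,0],[0,0,0,0,0],[0,0,0,0,0]]]'

```text
t: 10.07
eef_pos: [609.1, 104.0, 36.7]
eef_rot: [-1.717, 1.57, 0.073]
wrist_force: [0.6, -0.7, -1.8]
opening: 0.194
```

Run:
```python
from slot import *
st()
p=shot('wrist','w8.png'); v=held(p,'spanner',8.8,span=(2,2,.03)); z=tool()[0][2]
overlay(p,[('spanner',v,z-8.8),('sl_spanner',(611,105.3,np.radians(192.9)),16),('tray',(588.5,202.75,np.radians(12.9)),16)],'o8.png',(200,40,600,340),2)
```

```text
t 10.07 tcp [609.1 104.   36.7] thz 102.6 xax [ 0.001  0.    -1.   ] q [ 0.07  0.72  1.54  0.    0.88 -1.72] F [ 0.6 -0.7 -1.8] T [-0.01  0.01 -0.01] op 0.194
held [609. 106.] phi 193.6 off y -0.4 z 1.9 dphi 91.0 sc 61
```

View pics/o8.png

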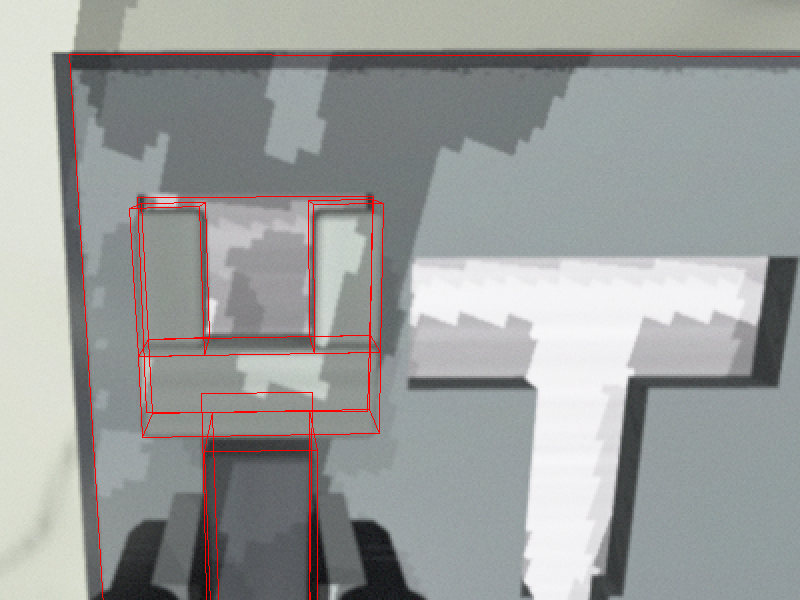

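Emit:
servo_tool --motion '[[[0,-1.3,-0.5,0,0],[6,-1.3,-0.5,0,0],[11,-1.3,-0.5,0,0],[15,-1.3,-0.5,0,0],[18.5,-1.3,-0.5,0,0]]]'

```text
t: 10.53
eef_pos: [609.9, 103.8, 16.9]
eef_rot: [1.42, 1.57, -3.073]
wrist_force: [0.4, -0.1, -1.7]
opening: 0.2
```

Run:
```python
from slot import *
st()
p=shot('wrist','w9.png'); st(); z=tool()[0][2]
v=held(p,'spanner',8.8,span=(2,2,.03));
overlay(p,[('sl_spanner',(611,105.3,np.radians(192.9)),16),('tray',(588.5,202.75,np.radians(12.9)),16)],'o9.png',(200,40,600,340),2)
```

```text
t 10.53 tcp [609.9 103.8  16.9] thz 102.6 xax [-0.001 -0.    -1.   ] q [ 0.07  0.75  1.55  0.    0.85 -1.72] F [ 0.4 -0.1 -1.7] T [ 0.06 -0.    0.02] op 0.200
t 10.58 tcp [609.9 103.8  16.5] thz 102.6 xax [-0.001 -0.    -1.   ] q [ 0.07  0.75  1.55  0.    0.85 -1.72] F [-0.4 -0.2 -0.3] T [-0.06  0.02 -0.03] op 0.190
held [610.  105.2] phi 192.8 off y -0.5 z 1.4 dphi 90.2 sc 89
```

View pics/o9.png

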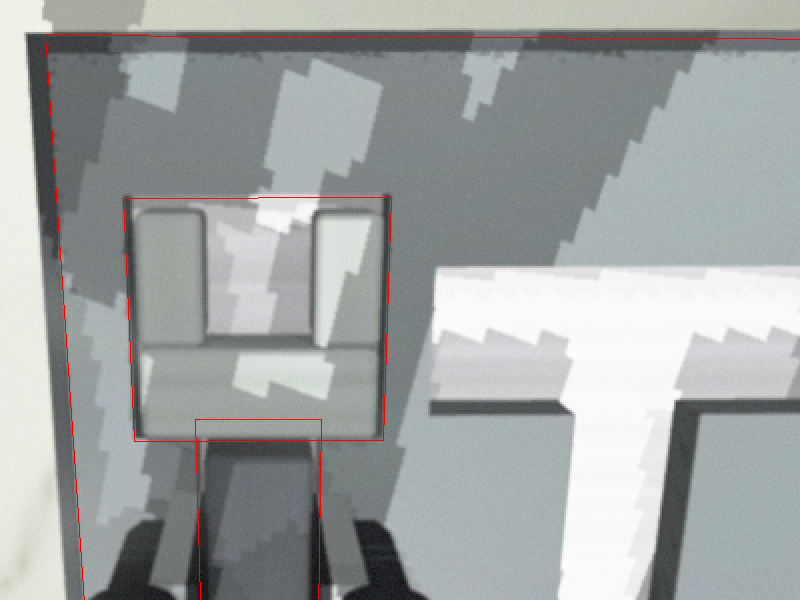

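The spanner is in the recess with no contact force. Now I'll release, rise, shut the fingers and press on top.

Emit:
servo_tool --motion '[[[0,0,0,0,34],[0,0,0,0,34],[0,0,0,0,34],[0,0,0,0,34],[-10,0,0,0,34]]]'

```text
t: 11.0
eef_pos: [609.3, 103.7, 26.8]
eef_rot: [1.427, 1.569, -3.066]
wrist_force: [0.4, -0.2, 0.0]
opening: 0.396
```

Emit:
servo_tool --motion '[[[-15,0,0,0,34],[-30,0,0,0,34],[-40,0,0,0,10],[-40,0,0,0,0],[-40,0,0,0,0]]]'

```text
t: 11.42
eef_pos: [610.6, 103.8, 68.4]
eef_rot: [-1.736, 1.569, 0.054]
wrist_force: [-0.8, 0.3, -0.2]
opening: 0.004
```

Emit:
servo_tool --motion '[[[0,0,0,0,0],[0,0,0,0,0],[10,0,0,0,0],[20,0,0,0,0],[25,0,0,0,0]]]'

```text
t: 11.83
eef_pos: [609.3, 103.7, 40.5]
eef_rot: [1.421, 1.568, -3.072]
wrist_force: [-0.0, 0.2, -0.9]
opening: -0.005
```

Run:
```python
from slot import *
st()
p=shot('wrist','w10.png')
```

```text
t 11.83 tcp [609.3 103.7  40.5] thz 102.6 xax [-0.002 -0.    -1.   ] q [ 0.07  0.71  1.54  0.    0.9  -1.72] F [-0.   0.2 -0.9] T [-0.01  0.06  0.  ] op -0.005
```

View pics/w10.png

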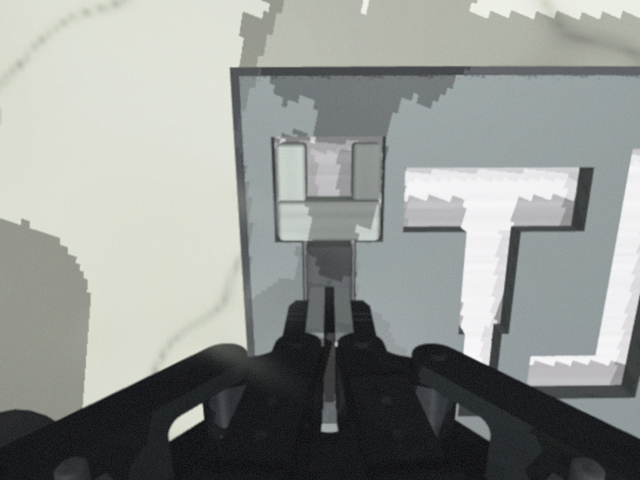

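The spanner head lies inside its recess at (330,190). I'll press gently.

Emit:
servo_tool --motion '[[[5,0,0,0,0],[9,0,0,0,0],[12,0,0,0,0],[13,0,0,0,0],[14,0,0,0,0]]]'

```text
t: 12.3
eef_pos: [610.3, 103.8, 28.6]
eef_rot: [-0.546, 1.571, 1.244]
wrist_force: [-0.1, 0.5, 1.3]
opening: -0.001
```

Emit:
servo_tool --motion '[[[0.5,0,0,0,0],[1,0,0,0,0],[1,0,0,0,0],[1,0,0,0,0],[1,0,0,0,0]]]'

```text
t: 12.72
eef_pos: [610.3, 103.8, 28.1]
eef_rot: [-1.697, 1.57, 0.093]
wrist_force: [-2.1, -0.3, 5.6]
opening: 0.002
```

Emit:
servo_tool --motion '[[[1,0,0,0,0],[1.5,0,0,0,0],[1.5,0,0,0,0],[1.5,0,0,0,0],[0,0,0,0,0]]]'

```text
t: 13.13
eef_pos: [610.4, 103.8, 28.5]
eef_rot: [-1.769, 1.57, 0.021]
wrist_force: [-0.3, 0.3, -0.3]
opening: -0.001
```

Emit:
servo_tool --motion '[[[-40,0,0,0,0],[-80,0,0,0,0],[-120,0,0,0,50],[-160,0,0,0,85],[-180,0,0,0,85]]]'

```text
t: 13.55
eef_pos: [611.7, 103.9, 212.8]
eef_rot: [-1.717, 1.565, 0.073]
wrist_force: [0.6, 0.4, -0.1]
opening: 0.42
```

```bash
python3 - <<'E'
from slot import *
st()
p=shot('wrist','w11.png'); overlay(p,[('spanner',(611,105.3,np.radians(192.9)),6)],'o11.png',(200,100,600,400),2)
v,s=edgefit(p,'spanner',(610.8,105.3,np.radians(192.9)),zb=6,span=(2,2,.03)); print(v,np.degrees(v[2]),s)
E
python3 m.py | egrep '^(crank|pliers)_(grip|head)'
```

```text
t 13.55 tcp [611.7 103.9 212.8] thz 102.6 xax [ 0.006  0.    -1.   ] q [ 0.07  0.5   1.39  0.    1.25 -1.72] F [ 0.6  0.4 -0.1] T [-0.01  0.01 -0.05] op 0.420
[610.86197988 105.12387541   3.36292201] 192.68123780744543 80.79423
crank_grip scene [(0.87, [280.0, 268.0], [468.3, -104.7])]
crank_grip side [(0.74, [358.0, 239.0], [470.7, -100.9])]
crank_head scene [(0.58, [299.0, 268.0], [501.5, -69.5])]
crank_head side [(0.94, [344.0, 241.0], [499.1, -71.8])]
pliers_grip scene [(0.74, [331.0, 353.0], [736.9, -183.5]), (0.65, [323.0, 300.0], [617.7, -94.9])]
pliers_grip side [(0.89, [310.0, 223.0], [620.7, -79.6]), (0.89, [297.0, 189.0], [747.5, -189.7])]
pliers_head scene [(0.93, [336.0, 311.0], [661.1, -94.2]), (0.78, [350.0, 374.0], [802.8, -188.9])]
pliers_head side [(0.85, [306.0, 215.0], [650.5, -102.5]), (0.79, [284.0, 188.0], [785.4, -169.8]), (0.56, [280.0, 412.0], [339.5, 413.1])]
```

View pics/o11.png

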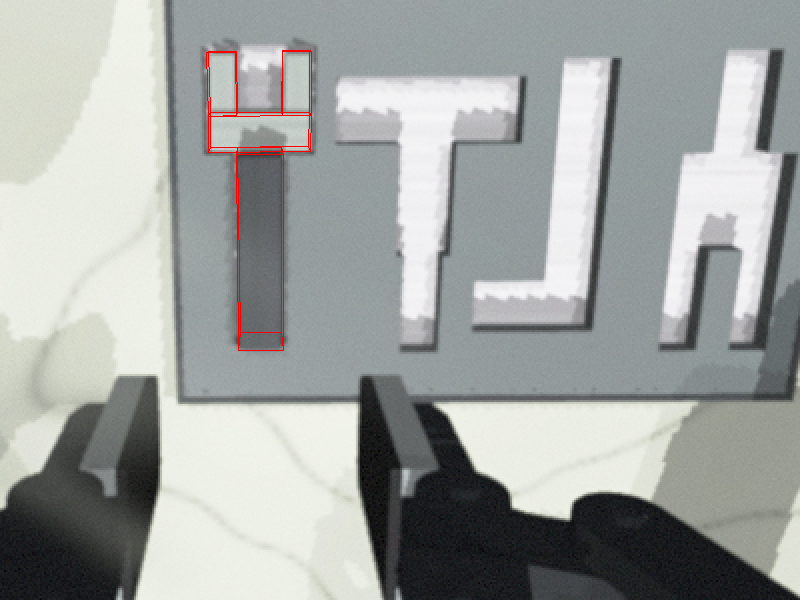

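The spanner is home: contact came at 28 mm and the outline matches. Next is the crank.

```bash
python3 -c "
from slot import *
plan([475,-110,200],-45)"
```

```text
shift [   7.7  178.5 -179.3] twist 147.6 thz 102.6 dist 253
```

Emit:
servo_tool --motion '[[[0,178,-180,147,85],[0,178,-180,147,85],[0,178,-180,147,85],[0,178,-180,147,85],[0,178,-180,147,85]]]'

```text
t: 16.22
eef_pos: [498.2, -73.8, 207.8]
eef_rot: [-1.611, 1.57, -0.451]
wrist_force: [0.4, -0.6, -0.1]
opening: 0.995
```

```bash
python3 -c "
from slot import *
st();plan([475,-110,200],-45)"
```

```text
t 16.22 tcp [498.2 -73.8 207.8] thz 66.4 xax [ 0. -0. -1.] q [-0.27  0.35  1.67 -0.    1.12 -1.43] F [ 0.4 -0.6 -0.1] T [-0.02 -0.07 -0.  ] op 0.995
shift [  7.8   6.8 -42.4] twist 111.4 thz 66.4 dist 44
```

Emit:
servo_tool --motion '[[[7,7,-42,111,85],[7,7,-42,111,85],[7,7,-42,111,85],[7,7,-42,111,85],[7,7,-42,111,85]]]'

```text
t: 16.63
eef_pos: [476.4, -108.9, 200.9]
eef_rot: [-0.785, 1.571, -0.252]
wrist_force: [-0.3, -0.3, -0.1]
opening: 0.993
```

Emit:
servo_tool --motion '[[[0,0,0,75,85],[0,0,0,75,85],[0,0,0,75,85],[0,0,0,75,85],[0,0,0,75,85]]]'

```text
t: 17.05
eef_pos: [476.5, -108.5, 200.8]
eef_rot: [-0.284, 1.571, -0.375]
wrist_force: [0.9, -0.5, -0.3]
opening: 0.994
```

Emit:
servo_tool --motion '[[[0,0,0,36,85],[0,0,0,36,85],[0,0,0,36,85],[0,0,0,36,85],[0,0,0,36,85]]]'

```text
t: 17.47
eef_pos: [476.5, -108.5, 200.8]
eef_rot: [0.396, 1.571, -0.32]
wrist_force: [0.6, 0.6, -0.1]
opening: 0.993
```

```bash
python3 w.py w12.png crank_grip crank_head pliers_grip pliers_head advance_pin:71 advance_hinge:52
```

```text
t 17.52 tcp [ 476.5 -108.5  200.8] thz -41.6 xax [ 0. -0. -1.] q [-0.35  0.34  1.71  0.    1.09  0.38] F [0.8 0.2 0.4] T [-0.02  0.01 -0.03] op 0.997
crank_grip [(0.71, [317.0, 208.0], [468.9, -101.9]), (0.47, [588.0, 468.0], [497.1, -463.4]), (0.22, [517.0, 26.0], [664.3, -96.6])]
crank_head [(0.62, [317.0, 142.0], [502.8, -63.4])]
pliers_grip [(0.74, [456.0, 60.0], [617.5, -86.1])]
pliers_head [(0.94, [518.0, 24.0], [665.7, -96.1])]
advance_pin [(0.61, [586.0, 468.0], [500.0, -388.8])]
advance_hinge []
```

View pics/w12.png

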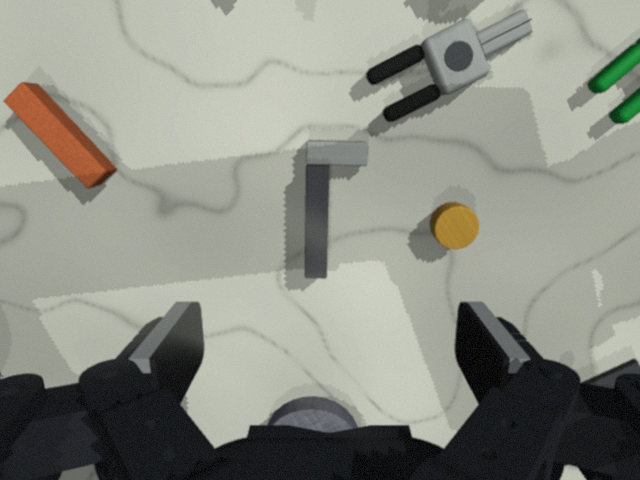

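Wrist view: the crank bar runs from (316,275) to its foot at (337,152), and the pliers are at (456,60). Fitting both.

Run:
```python
from slot import *
p=shot('wrist')
v,s=edgefit(p,'crank',[469,-102,np.radians(48)],span=(6,6,.1)); print(v,np.degrees(v[2]),s)
q,s=edgefit(p,'pliers',[617,-86,np.radians(-10)],span=(6,6,.1)); print('pl',q,np.degrees(q[2]),s)
overlay(p,[('crank',v,0),('pliers',q,0)],'o12.png',(250,0,570,300),2)
plan([*v[:2],8],np.degrees(v[2])-90)
```

```text
[ 468.6293034  -102.01717223    0.82364195] 47.19120769775514 85.00166
pl [ 6.17637759e+02 -8.39396513e+01 -2.56242551e-01] -14.681616710638606 86.06693
shift [192.7  -0.2 -10.2] twist 2.3 thz -40.5 dist 193
```

View pics/o12.png

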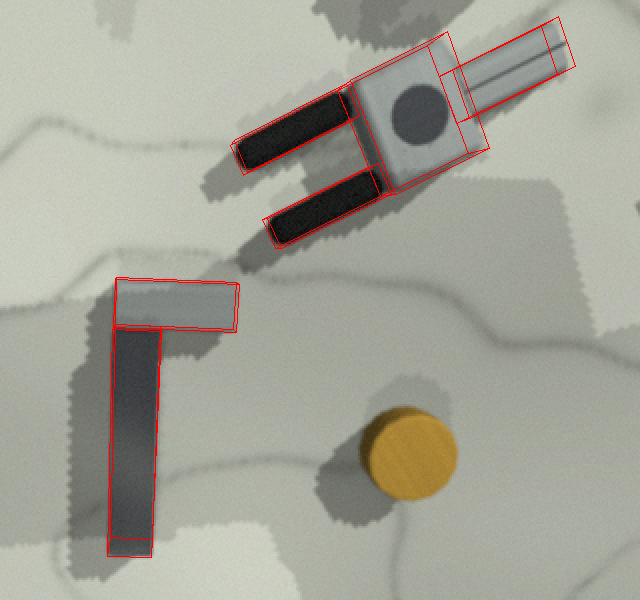

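Emit:
servo_tool --motion '[[[40,0,-11,2.3,85],[80,0,-11,2.3,85],[120,0,-11,2.3,85],[155,0,-11,2.3,85],[175,0,-11,2.3,85]]]'

```text
t: 18.28
eef_pos: [466.8, -100.9, 22.7]
eef_rot: [-2.729, 1.568, 2.806]
wrist_force: [-1.1, -0.3, 0.5]
opening: 0.996
```

```bash
python3 -c "
from slot import *
p=shot('wrist','w13.png');st();plan([468.6,-102,8],-42.8)
v,s=edgefit(p,'crank',[469,-102,np.radians(47.2)],span=(2,2,.04)); print(v,np.degrees(v[2]),s)"
```

```text
t 18.33 tcp [ 466.  -100.6   20.9] thz -42.9 xax [-0.005  0.002 -1.   ] q [-0.34  0.63  1.9   0.    0.61  0.41] F [-3.   0.7 -4.2] T [-0.02  0.11  0.01] op 0.994
shift [12.8  0.8  2.9] twist -0.1 thz -42.9 dist 13
[ 467.90657477 -102.38811407    0.83180195] 47.65874137187578 86.454994
```

View pics/w13.png

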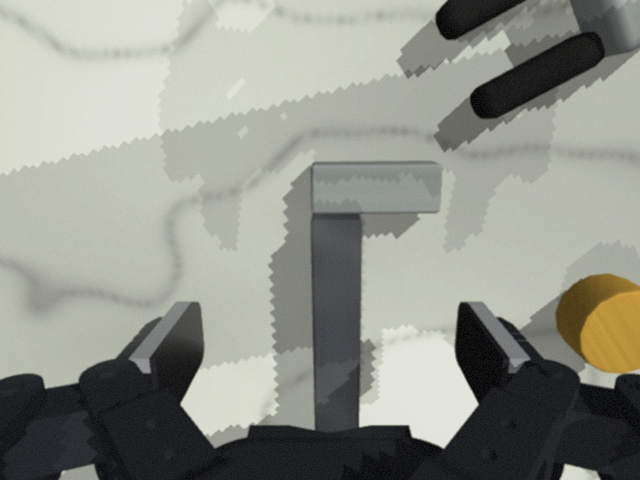

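Emit:
servo_tool --motion '[[[10,0,1,0,85],[17,0,1,0,85],[17,0,1,0,60],[17,0,1,0,20],[17,0,1,0,0]]]' --newtons 60

```text
t: 18.75
eef_pos: [469.5, -102.2, 9.7]
eef_rot: [0.419, 1.569, -0.331]
wrist_force: [0.0, -1.3, -0.2]
opening: 0.598
```

Emit:
servo_tool --motion '[[[0,0,0,0,0],[0,0,0,0,0],[0,0,0,0,0],[0,0,0,0,0],[0,0,0,0,0]]]'

```text
t: 19.17
eef_pos: [469.2, -102.1, 9.5]
eef_rot: [0.36, 1.57, -0.39]
wrist_force: [-2.0, -0.1, 14.6]
opening: 0.191
```

Emit:
servo_tool --motion '[[[-10,0,0,0,0],[-40,0,0,0,0],[-80,0,0,0,0],[-120,0,0,0,0],[-150,0,0,0,0]]]'

```text
t: 19.58
eef_pos: [468.8, -102.0, 162.2]
eef_rot: [0.416, 1.569, -0.334]
wrist_force: [1.3, -0.5, -2.7]
opening: 0.19
```

```bash
python3 -c "
from slot import *
p=shot('wrist','w14.png');st();t,R=tool(); v=held(p,'crank',8.8); overlay(p,[('crank',v,t[2]-8.8)],'o14.png',(200,100,460,360),2)
plan([600,200,200],-77)"
```

```text
t 19.63 tcp [ 471.  -102.6  166.5] thz -43.0 xax [ 0.008 -0.003 -1.   ] q [-0.34  0.38  1.78  0.    0.98  0.41] F [ 4.  -0.5  7. ] T [-0.05 -0.21 -0.03] op 0.190
held [ 468.3 -101.8] phi 47.4 off y -1.2 z -2.6 dphi 90.4 sc 70
shift [ -33.3  309.5 -111.6] twist 34.0 thz -43.0 dist 331
```

View pics/o14.png

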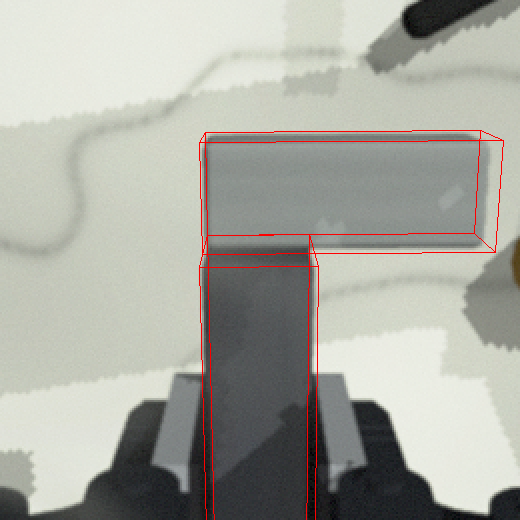

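```bash
python3 -c "
from slot import *
plan([582,228,150],-77.2)"
```

```text
shift [  16.5  317.5 -144.3] twist 34.2 thz -43.0 dist 349
```

Emit:
servo_tool --motion '[[[16,317,-144,34,0],[16,317,-144,34,0],[16,317,-144,34,0],[16,317,-144,34,0],[16,317,-144,34,0]]]'

```text
t: 20.05
eef_pos: [525.7, 66.3, 151.3]
eef_rot: [1.235, 1.571, -0.05]
wrist_force: [1.2, -0.2, -1.9]
opening: 0.191
```

```bash
python3 -c "
from slot import *
st();plan([582,228,110],-77.2)"
```

```text
t 20.05 tcp [525.7  66.3 151.3] thz -73.6 xax [ 0. -0. -1.] q [ 0.01  0.46  1.68 -0.    1.01  1.3 ] F [ 1.2 -0.2 -1.9] T [-0.05 -0.04  0.01] op 0.191
shift [  41.3   99.6 -139.3] twist 3.6 thz -73.6 dist 176
```

Emit:
servo_tool --motion '[[[40,98,-140,3.6,0],[40,98,-140,3.6,0],[40,98,-140,3.6,0],[40,98,-140,3.6,0],[40,98,-140,3.6,0]]]'

```text
t: 20.47
eef_pos: [580.0, 232.1, 109.8]
eef_rot: [2.707, 1.57, 1.368]
wrist_force: [-2.4, -0.8, -1.8]
opening: 0.19
```

Emit:
servo_tool --motion '[[[0,0,0,0,0],[0,0,0,0,0],[0,0,0,0,0],[0,0,0,0,0],[0,0,0,0,0]]]'

```text
t: 20.88
eef_pos: [579.4, 225.8, 111.2]
eef_rot: [1.38, 1.571, 0.036]
wrist_force: [-0.1, 0.1, -1.3]
opening: 0.19
```

```bash
cat > near.py <<'E'
import sys
from slot import *
n,under,f=sys.argv[1],float(sys.argv[2]),sys.argv[3]
S={'crank':(582.3,230.8,13.0),'pliers':(568.2,292.0,192.9)}[n]
p=shot('wrist');st();t,R=tool(); v=held(p,n,under,span=(3,3,.05))
sl,s=edgefit(p,'sl_'+n,(S[0],S[1],np.radians(S[2])),zb=16,span=(3,3,.03)); print('slot here',sl[:2],np.degrees(sl[2]),s)
tr,s=edgefit(p,'tray',(588.5,202.75,np.radians(12.9)),zb=16,span=(3,3,.03)); print('tray here',tr[:2],np.degrees(tr[2]),s)
overlay(p,[(n,v,t[2]-under),('sl_'+n,(S[0],S[1],np.radians(S[2])),16),('tray',(588.5,202.75,np.radians(12.9)),16)],f,(160,0,560,300),2)
d=np.array(S[:2])-v[:2]; dphi=S[2]-np.degrees(v[2]); print('dphi need',(dphi+180)%360-180)
plan([t[0]+d[0],t[1]+d[1],t[2]])
E
python3 near.py crank 9.3 o15.png
```

```text
t 20.93 tcp [579.4 226.  111.1] thz -77.0 xax [ 0.  0. -1.] q [ 0.28  0.62  1.48 -0.    1.04  1.62] F [ 0.3  0.3 -1.5] T [-0.01 -0.04 -0.03] op 0.190
held [577.8 226.6] phi 12.7 off y -1.5 z -1.0 dphi 89.7 sc 78
slot here [582.33682602 232.58251493] 10.279834320853972 50.03454
tray here [589.24042011 199.76932775] 12.771359715058038 87.821
dphi need 0.3307417827746235
shift [ 0.   5.4 -3. ] twist 0.0 thz -77.0 dist 6
```

View pics/o15.png

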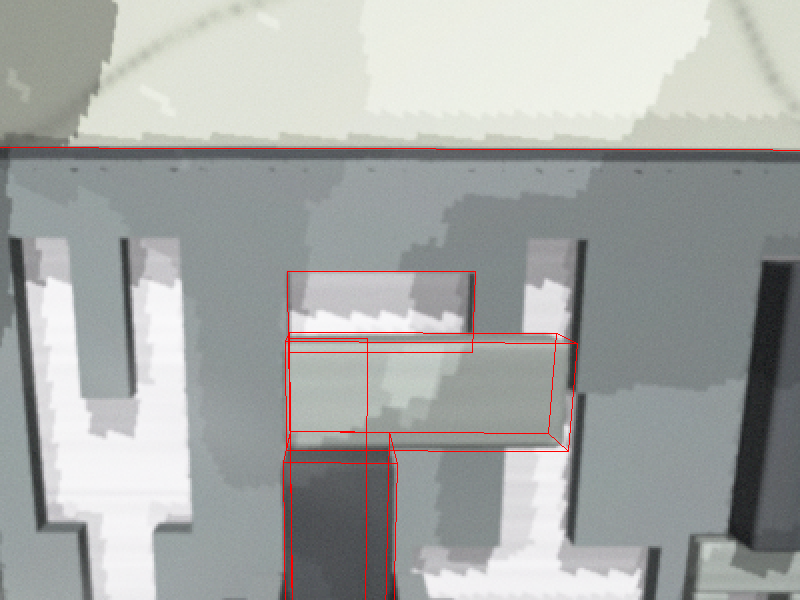

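Emit:
servo_tool --motion '[[[15,5.4,-3,-0.3,0],[35,5.4,-3,-0.3,0],[55,5.4,-3,-0.3,0],[70,5.4,-3,-0.3,0],[72,5.4,-3,-0.3,0]]]'

```text
t: 21.35
eef_pos: [582.5, 230.1, 36.3]
eef_rot: [-1.528, 1.567, -2.866]
wrist_force: [-1.3, -0.8, -2.3]
opening: 0.192
```

Emit:
servo_tool --motion '[[[0,0,0,0,0],[0,0,0,0,0],[0,0,0,0,0],[0,0,0,0,0],[0,0,0,0,0]]]'

```text
t: 21.77
eef_pos: [584.4, 231.1, 39.5]
eef_rot: [1.606, 1.569, 0.269]
wrist_force: [-0.5, 0.7, -0.9]
opening: 0.185
```

```bash
python3 near.py crank 9.3 o16.png
```

```text
t 21.82 tcp [584.3 231.1  39.3] thz -76.6 xax [ 0.001  0.    -1.   ] q [0.28 0.72 1.51 0.   0.91 1.62] F [-0.6 -0.3 -0.8] T [ 0.03  0.03 -0.06] op 0.195
held [584.3 232.5] phi 12.6 off y 0.3 z -1.4 dphi 89.2 sc 49
slot here [578.03738012 230.13334119] 13.117860759246431 54.328
tray here [589.42375514 200.32614309] 12.955558378386321 70.66137
dphi need 0.39221612569670583
shift [-0.  -2.3  1.2] twist 0.0 thz -76.6 dist 3
```

View pics/o16.png

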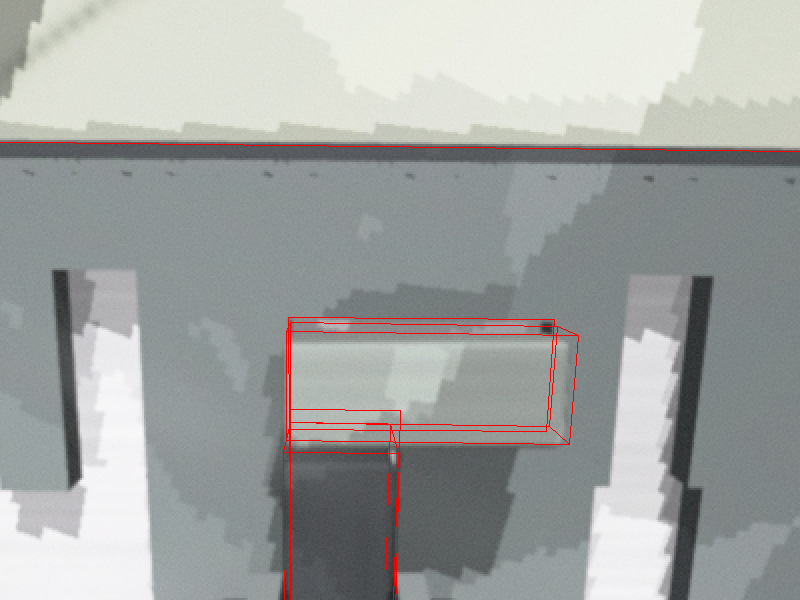

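Emit:
servo_tool --motion '[[[0,-0.5,1.1,-0.3,0],[7,-0.5,1.1,-0.3,0],[12,-0.5,1.1,-0.3,0],[17,-0.5,1.1,-0.3,0],[21.5,-0.5,1.1,-0.3,0]]]'

```text
t: 22.23
eef_pos: [583.4, 229.8, 16.2]
eef_rot: [-1.541, 1.57, -2.873]
wrist_force: [-2.3, 0.3, 36.1]
opening: 0.189
```

```bash
python3 near.py crank 9.3 o17.png
```

```text
t 22.28 tcp [583.5 229.8  16.5] thz -76.3 xax [-0.001 -0.    -1.   ] q [ 0.28  0.76  1.52 -0.    0.86  1.61] F [-2.8 -1.3  2.9] T [-0.16  0.36  0.06] op 0.186
held [580.6 229.1] phi 14.4 off y -2.9 z -0.0 dphi 90.8 sc 72
slot here [579.55184445 230.13346562] 13.346430293817058 65.34432
tray here [588.34612639 205.88800213] 13.006176764054992 75.260666
dphi need -1.4278535185639214
shift [-0.   2.  -1.3] twist 0.0 thz -76.3 dist 2
```

View pics/o17.png

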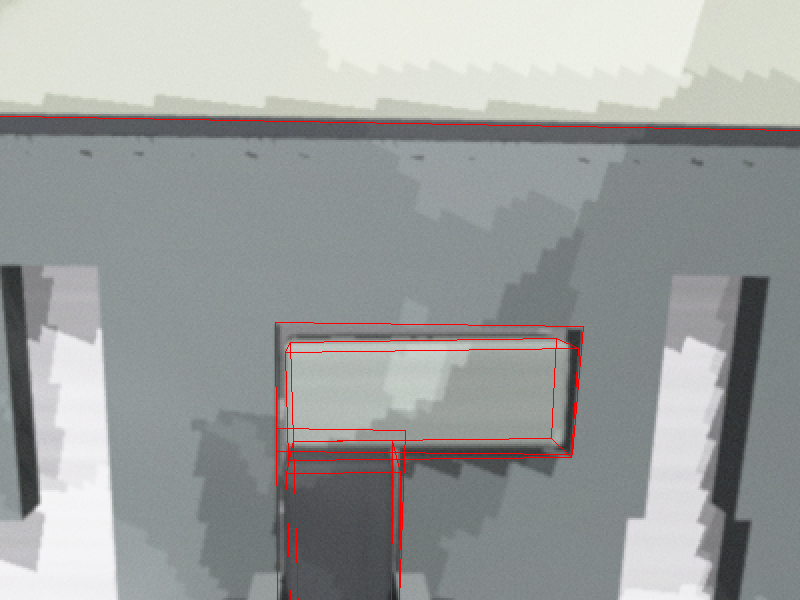

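The crank appears to be inside its recess. Releasing, then pressing.

Emit:
servo_tool --motion '[[[-1,0,0,0,0],[-1,0,0,0,32],[-1,0,0,0,32],[-1,0,0,0,32],[-1,0,0,0,32]]]'

```text
t: 22.7
eef_pos: [583.8, 229.9, 18.1]
eef_rot: [1.487, 1.571, 0.155]
wrist_force: [0.1, 1.2, 0.5]
opening: 0.376
```

Emit:
servo_tool --motion '[[[-15,0,0,0,32],[-30,0,0,0,32],[-40,0,0,0,10],[-40,0,0,0,0],[-40,0,0,0,0]]]'

```text
t: 23.12
eef_pos: [584.0, 229.9, 58.4]
eef_rot: [1.624, 1.57, 0.292]
wrist_force: [-0.5, -0.2, -1.4]
opening: 0.002
```

Emit:
servo_tool --motion '[[[0,0,0,0,0],[8,0,0,0,0],[16,0,0,0,0],[22,0,0,0,0],[25,0,0,0,0]]]'

```text
t: 23.53
eef_pos: [582.9, 229.6, 31.2]
eef_rot: [-1.546, 1.568, -2.878]
wrist_force: [0.4, 0.2, -0.6]
opening: 0.003
```

Run:
```python
from slot import *
st()
p=shot('wrist','w18.png')
v,s=edgefit(p,'h_crank',(582.3,230.8,np.radians(13)),zb=6,span=(2,2,.03)); print(v,np.degrees(v[2]),s)
overlay(p,[('crank',(582.3,230.8,np.radians(13)),6)],'o18.png',(160,50,560,350),2)
```

```text
t 23.53 tcp [582.9 229.6  31.2] thz -76.3 xax [-0.002 -0.001 -1.   ] q [0.28 0.73 1.52 0.   0.89 1.61] F [ 0.4  0.2 -0.6] T [ 0.02 -0.02  0.  ] op 0.003
[5.80663422e+02 2.30491116e+02 2.42539476e-01] 13.896488340310578 82.05076
```

View pics/o18.png

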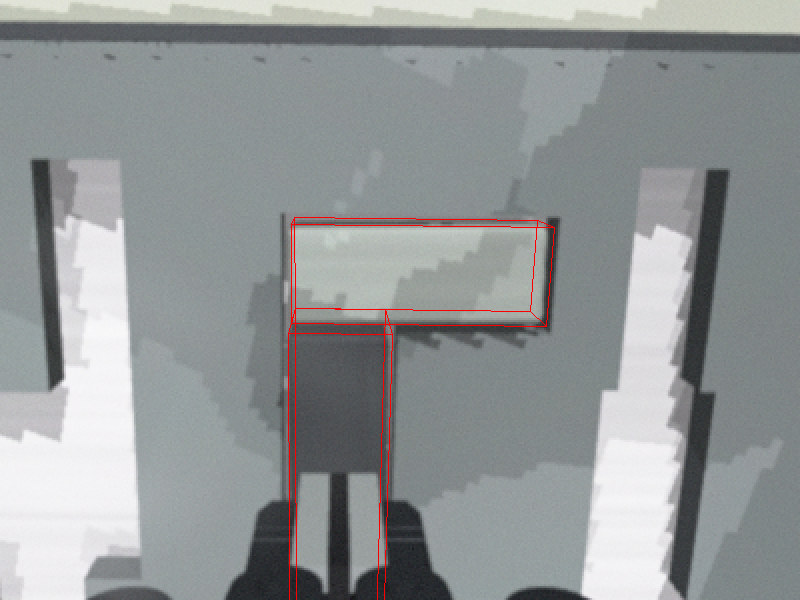

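Emit:
servo_tool --motion '[[[2,0,0,0,0],[4,0,0,0,0],[5,0,0,0,0],[5.5,0,0,0,0],[6,0,0,0,0]]]'

```text
t: 24.0
eef_pos: [583.9, 229.9, 28.0]
eef_rot: [1.582, 1.57, 0.25]
wrist_force: [-5.9, -1.7, 20.8]
opening: -0.002
```

Emit:
servo_tool --motion '[[[0.5,0,0,0,0],[1,0,0,0,0],[1,0,0,0,0],[1,0,0,0,0],[1,0,0,0,0]]]'

```text
t: 24.42
eef_pos: [583.9, 229.9, 28.0]
eef_rot: [1.579, 1.57, 0.247]
wrist_force: [-8.9, -2.0, 28.4]
opening: -0.002
```

The crank is home, with contact at 28.0 mm. Next are the pliers.

Emit:
servo_tool --motion '[[[-40,0,0,0,0],[-80,0,0,0,0],[-120,0,0,0,50],[-160,0,0,0,85],[-180,0,0,0,85]]]'

```text
t: 24.83
eef_pos: [585.2, 230.3, 211.5]
eef_rot: [1.614, 1.565, 0.282]
wrist_force: [1.2, 0.3, 0.1]
opening: 0.417
```

Run:
```python
from slot import *
st()
p=shot('wrist','w19.png'); 
plan([610,-82,190],-104.7)
```

```text
t 24.83 tcp [585.2 230.3 211.5] thz -76.3 xax [ 0.006  0.002 -1.   ] q [0.28 0.51 1.37 0.   1.26 1.61] F [1.2 0.3 0.1] T [ 0.04 -0.04 -0.03] op 0.417
shift [ 23.2 -51.1 309.4] twist 28.4 thz -76.3 dist 314
```

View pics/w19.png

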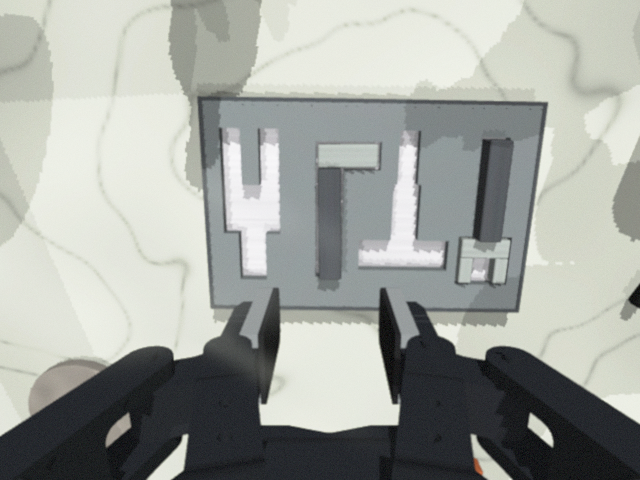

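The crank at (340,205) and the spanner at (487,210) both sit in their recesses. The pliers recess at (250,195) and the T-key recess are empty. Moving to the pliers.

Emit:
servo_tool --motion '[[[20,-51,308,28,85],[20,-51,308,28,85],[20,-51,308,28,85],[20,-51,308,28,85],[20,-51,308,28,85]]]'

```text
t: 25.3
eef_pos: [599.0, 20.7, 192.9]
eef_rot: [1.843, 1.57, 0.014]
wrist_force: [-0.4, 0.4, -1.2]
opening: 0.996
```

Run:
```python
from slot import *
st()
plan([610,-82,190],-104.7)
```

```text
t 25.30 tcp [599.   20.7 192.9] thz -104.8 xax [ 0.  0. -1.] q [-0.07  0.5   1.46  0.    1.19  1.76] F [-0.4  0.4 -1.2] T [ 0.01  0.01 -0.02] op 0.996
shift [ 2.9 36.8 96.5] twist -0.1 thz -104.8 dist 103
```

Emit:
servo_tool --motion '[[[3,36,96,0,85],[3,36,96,0,85],[3,36,96,0,85],[3,36,96,0,85],[3,36,96,0,85]]]'

```text
t: 25.72
eef_pos: [610.2, -80.5, 189.7]
eef_rot: [-2.355, 1.571, 2.105]
wrist_force: [-0.0, 1.1, -0.3]
opening: 0.996
```

Run:
```python
from slot import *
st()
p=shot('wrist','w20.png')
q,s=edgefit(p,'pliers',[617,-84,np.radians(-14)],span=(6,6,.1)); print('pl',q,np.degrees(q[2]),s)
overlay(p,[('pliers',q,0)],'o20.png',(200,80,520,380),2)
plan([*q[:2],10],np.degrees(q[2])-90)
```

```text
t 25.72 tcp [610.2 -80.5 189.7] thz -104.5 xax [-0.  0. -1.] q [-0.23  0.52  1.42  0.    1.2   1.59] F [-0.   1.1 -0.3] T [ 0.03 -0.04  0.03] op 0.996
pl [ 6.19210254e+02 -8.39984569e+01 -2.45775562e-01] -14.081902410207409 76.155846
shift [179.8  10.    2.3] twist -0.3 thz -104.4 dist 180
```

View pics/o20.png

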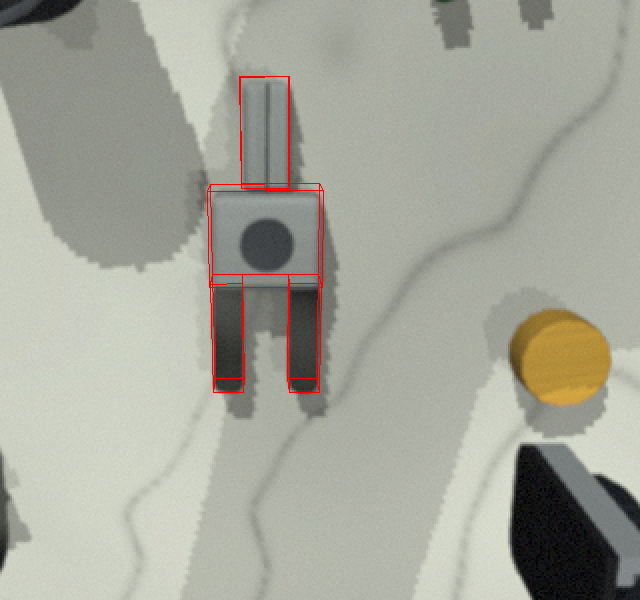

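Emit:
servo_tool --motion '[[[40,9,2.3,0,85],[80,9,2.3,0,85],[120,9,2.3,0,85],[145,9,2.3,0,85],[155,9,2.3,0,85]]]'

```text
t: 26.18
eef_pos: [616.4, -81.9, 31.2]
eef_rot: [-1.581, 1.566, 2.883]
wrist_force: [-1.4, 0.9, -0.9]
opening: 0.991
```

Emit:
servo_tool --motion '[[[0,0,0,0,85],[0,0,0,0,85],[0,0,0,0,85],[0,0,0,0,85],[0,0,0,0,85]]]'

```text
t: 26.6
eef_pos: [619.4, -84.0, 36.4]
eef_rot: [1.596, 1.568, -0.224]
wrist_force: [0.3, -1.1, -0.2]
opening: 0.997
```

Run:
```python
from slot import *
st()
p=shot('wrist','w21.png')
T['pl2']=T['pliers'][:2]
q,s=edgefit(p,'pl2',[619,-84,np.radians(-14)],span=(3,3,.05)); print('pl',q,np.degrees(q[2]),s)
overlay(p,[('pliers',q,0)],'o21.png',(120,80,520,380),2)
plan([*q[:2],7],np.degrees(q[2])-90)
```

```text
t 26.60 tcp [619.4 -84.   36.4] thz -104.3 xax [ 0.002 -0.001 -1.   ] q [-0.23  0.72  1.52  0.    0.89  1.59] F [ 0.3 -1.1 -0.2] T [ 0.05 -0.05  0.  ] op 0.997
pl [ 6.15642224e+02 -8.38437871e+01 -2.48736746e-01] -14.251565750170393 56.419533
shift [29.1 -3.5  0.8] twist -0.1 thz -104.3 dist 29
```

View pics/o21.png

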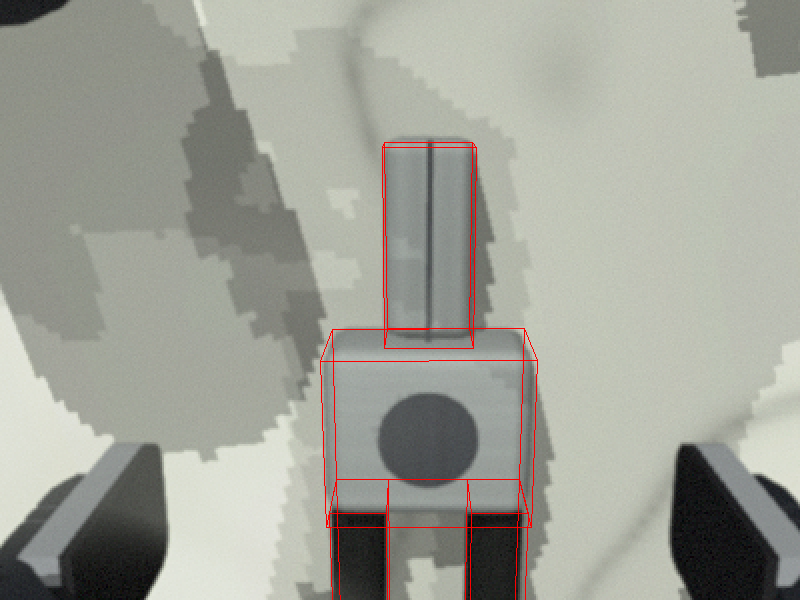

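Emit:
servo_tool --motion '[[[12,-2,0.8,0,85],[24,-2,0.8,0,85],[29,-2,0.8,0,85],[29,-2,0.8,0,70],[29,-2,0.8,0,30]]]' --newtons 60

```text
t: 27.07
eef_pos: [616.3, -84.1, 5.6]
eef_rot: [-1.568, 1.57, 2.895]
wrist_force: [0.4, 0.3, -0.5]
opening: 0.741
```

Emit:
servo_tool --motion '[[[0,0,0,0,30],[0,0,0,0,30],[0,0,0,0,30],[0,0,0,0,30],[0,0,0,0,30]]]'

```text
t: 27.48
eef_pos: [616.8, -84.2, 6.6]
eef_rot: [1.611, 1.57, -0.21]
wrist_force: [-1.7, 1.2, 5.7]
opening: 0.477
```

Emit:
servo_tool --motion '[[[-10,0,0,0,30],[-40,0,0,0,30],[-80,0,0,0,30],[-120,0,0,0,30],[-160,0,0,0,30]]]'

```text
t: 27.9
eef_pos: [616.0, -84.0, 168.4]
eef_rot: [-2.844, 1.571, 1.619]
wrist_force: [2.0, 0.6, -1.6]
opening: 0.476
```

Emit:
servo_tool --motion '[[[0,0,0,0,30],[0,0,0,0,30],[0,0,0,0,30],[0,0,0,0,30],[0,0,0,0,30]]]'

```text
t: 28.32
eef_pos: [615.6, -84.0, 164.5]
eef_rot: [-1.564, 1.568, 2.899]
wrist_force: [0.3, 1.4, -2.0]
opening: 0.476
```

```bash
python3 -c "
from slot import *
p=shot('wrist','w22.png');st();t,R=tool(); v=held(p,'pliers',8.0); overlay(p,[('pliers',v,t[2]-8)],'o22.png',(140,50,520,400),2)"
```

```text
t 28.37 tcp [615.7 -84.  164.6] thz -104.3 xax [-0.002  0.001 -1.   ] q [-0.23  0.56  1.43  0.    1.16  1.59] F [-0.6 -0.2 -2. ] T [ 0.01 -0.02 -0.07] op 0.472
held [616.2 -83. ] phi -14.0 off y 0.2 z -1.1 dphi 90.3 sc 90
```

View pics/o22.png

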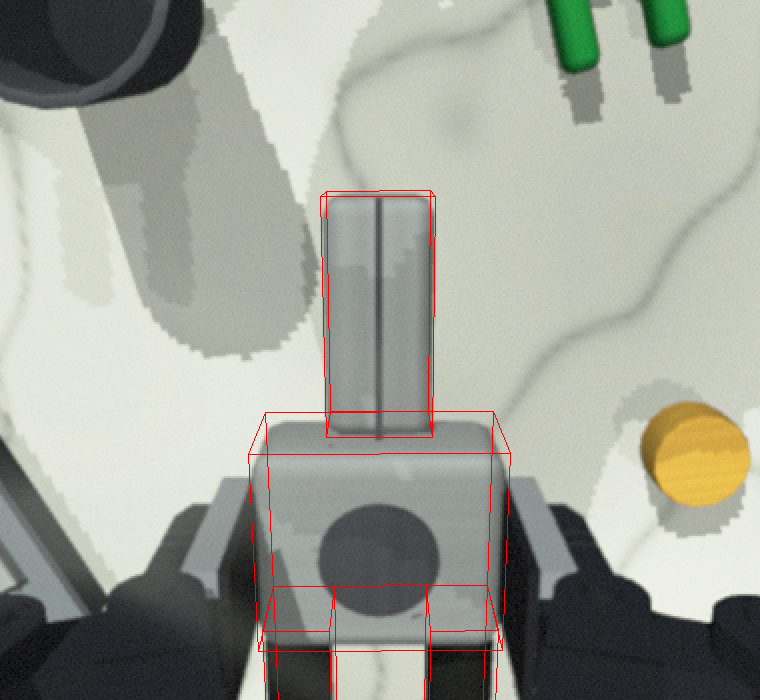

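The pliers are held well. I'll carry them to the recess, turning about 207° in the negative twist direction.

```bash
python3 -c "
from slot import *
plan([568,290,150])"
```

```text
shift [  14.9 -138.8 -350.6] twist 0.0 thz -104.3 dist 377
```

Emit:
servo_tool --motion '[[[5,-138,-350,-36,30],[5,-138,-350,-36,30],[5,-138,-350,-36,30],[5,-138,-350,-36,30],[5,-138,-350,-36,30]]]'

```text
t: 28.78
eef_pos: [589.4, 124.2, 162.2]
eef_rot: [-1.879, 1.569, -3.069]
wrist_force: [0.8, 0.3, -2.0]
opening: 0.472
```

```bash
python3 -c "
from slot import *
st();plan([568,290,150])"
```

```text
t 28.78 tcp [589.4 124.2 162.2] thz -68.2 xax [-0.001 -0.    -1.   ] q [0.11 0.53 1.48 0.   1.13 1.3 ] F [ 0.8  0.3 -2. ] T [ 0.01 -0.07 -0.01] op 0.472
shift [  12.2   41.7 -161.9] twist 0.0 thz -68.2 dist 168
```

Emit:
servo_tool --motion '[[[10,42,-161,-90,30],[10,42,-161,-90,30],[10,42,-161,-90,30],[10,42,-161,-90,30],[10,42,-161,-90,30]]]'

```text
t: 29.2
eef_pos: [568.4, 294.3, 151.7]
eef_rot: [2.965, 1.569, 2.405]
wrist_force: [-1.9, 0.7, -1.2]
opening: 0.475
```

Emit:
servo_tool --motion '[[[0,0,0,-90,30],[0,0,0,-90,30],[0,0,0,-90,30],[0,0,0,-90,30],[0,0,0,-90,30]]]'

```text
t: 29.62
eef_pos: [570.0, 287.6, 152.1]
eef_rot: [-2.841, 1.569, -2.78]
wrist_force: [-0.4, 0.0, -1.3]
opening: 0.475
```

Emit:
servo_tool --motion '[[[0,0,0,-90,30],[0,0,0,-90,30],[0,0,0,-90,30],[0,0,0,-90,30],[0,0,0,-90,30]]]'

```text
t: 30.03
eef_pos: [570.0, 287.6, 152.1]
eef_rot: [2.83, 1.569, -2.768]
wrist_force: [0.2, -0.4, -2.0]
opening: 0.473
```

Emit:
servo_tool --motion '[[[0,0,0,-90,30],[0,0,0,-90,30],[0,0,0,-90,30],[0,0,0,-90,30],[0,0,0,-90,30]]]'

```text
t: 30.45
eef_pos: [570.0, 287.5, 152.1]
eef_rot: [2.21, 1.569, -2.763]
wrist_force: [-0.2, 0.6, -2.0]
opening: 0.473
```

```bash
python3 -c "
from slot import *
st();plan([568,290,150],102.9)"
```

```text
t 30.45 tcp [570.  287.5 152.1] thz 75.1 xax [-0.002 -0.001 -1.   ] q [ 0.37  0.59  1.4  -0.    1.15 -0.94] F [-0.2  0.6 -2. ] T [-0.03 -0.04 -0.01] op 0.473
shift [2.1 2.6 1.9] twist -27.8 thz 75.1 dist 4
```

Emit:
servo_tool --motion '[[[10,2.5,2,-27.5,30],[20,2.5,2,-27.5,30],[30,2.5,2,-27.5,30],[40,2.5,2,-27.5,30],[50,2.5,2,-27.5,30]]]'

```text
t: 30.87
eef_pos: [568.1, 290.2, 101.7]
eef_rot: [1.74, 1.569, -2.753]
wrist_force: [1.0, -0.3, -2.3]
opening: 0.475
```

Emit:
servo_tool --motion '[[[0,0,0,0,30],[0,0,0,0,30],[0,0,0,0,30],[0,0,0,0,30],[0,0,0,0,30]]]'

```text
t: 31.28
eef_pos: [568.8, 290.4, 103.7]
eef_rot: [-1.399, 1.57, 0.384]
wrist_force: [0.8, -1.1, -1.5]
opening: 0.474
```

```bash
python3 near.py pliers 7 o23.png
```

```text
t 31.33 tcp [568.8 290.4 103.6] thz 102.2 xax [ 0.001  0.    -1.   ] q [ 0.38  0.65  1.44 -0.    1.05 -1.4 ] F [ 0.5  0.  -1.6] T [ 0.03 -0.05  0.  ] op 0.476
held [571.8 292.6] phi 192.7 off y -3.4 z 1.5 dphi 90.5 sc 70
slot here [568.35921318 291.65256248] 193.02890731290606 45.490337
tray here [588.78502772 199.96416435] 12.858758329830353 82.49451
dphi need 0.1831163417738253
shift [-0.   3.6  0.2] twist 0.0 thz 102.2 dist 4
```

View pics/o23.png

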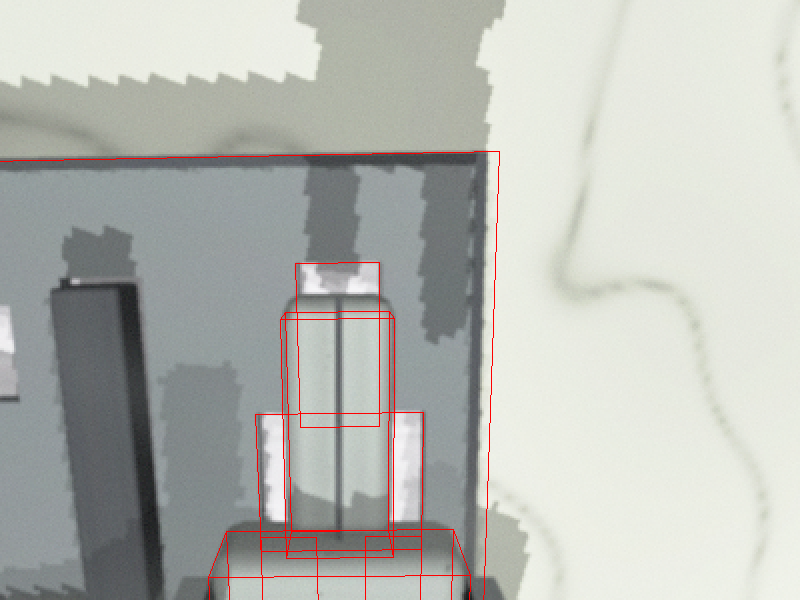

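Run:
```python
from slot import *
p=shot('wrist'); t,R=tool()
q=(568.9,291.75,np.radians(192.7))
overlay(p,[('pliers',q,t[2]-7)],'o24.png',(160,0,560,300),2)
```

```text
(no output)
```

View pics/o24.png

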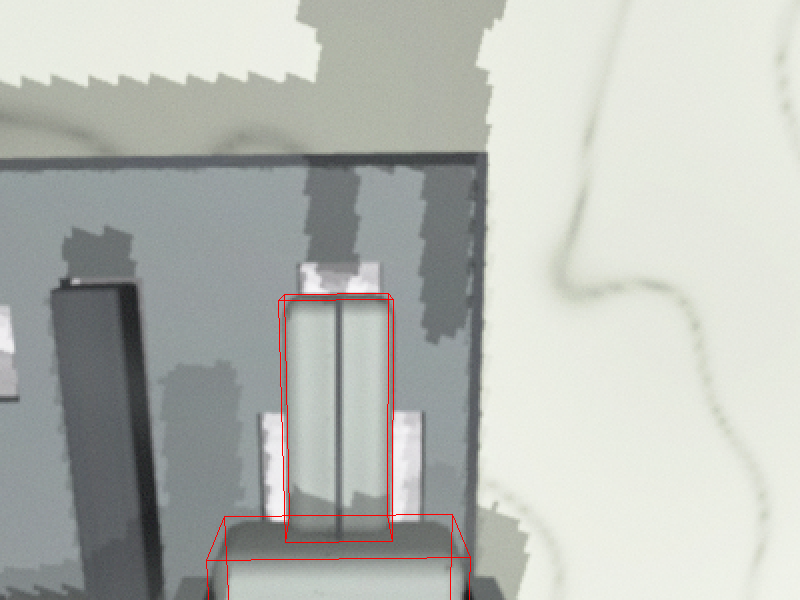

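Emit:
servo_tool --motion '[[[15,0.6,0.4,-0.2,30],[30,0.6,0.4,-0.2,30],[45,0.6,0.4,-0.2,30],[60,0.6,0.4,-0.2,30],[68,0.6,0.4,-0.2,30]]]'

```text
t: 31.8
eef_pos: [567.3, 290.3, 33.7]
eef_rot: [1.749, 1.569, -2.746]
wrist_force: [-1.0, 0.5, -1.7]
opening: 0.473
```

Emit:
servo_tool --motion '[[[0,0,0,0,30],[0,0,0,0,30],[0,0,0,0,30],[0,0,0,0,30],[0,0,0,0,30]]]'

```text
t: 32.22
eef_pos: [568.3, 290.8, 35.9]
eef_rot: [-1.397, 1.57, 0.39]
wrist_force: [0.0, -0.2, -1.6]
opening: 0.475
```

Run:
```python
from slot import *
st()
p=shot('wrist'); t,R=tool()
q=(t[0]+.1,t[1]+1.35,np.arctan2(R[1,2],R[0,2])+np.radians(90.4)); print(q[:2],np.degrees(q[2])+360)
overlay(p,[('pliers',q,t[2]-7),('sl_pliers',(568.2,292.0,np.radians(192.9)),16)],'o25.png',(160,0,560,300),2)
plan([t[0]+568.2-q[0],t[1]+292-q[1],14])
```

```text
t 32.22 tcp [568.3 290.8  35.9] thz 102.4 xax [ 0.001  0.    -1.   ] q [ 0.38  0.74  1.49  0.    0.92 -1.41] F [ 0.  -0.2 -1.6] T [ 0.03 -0.    0.02] op 0.475
(np.float64(568.3110703316796), np.float64(292.06311648909553)) 552.8206337864168
shift [21.8  0.1 -0. ] twist 0.0 thz 102.4 dist 22
```

View pics/o25.png

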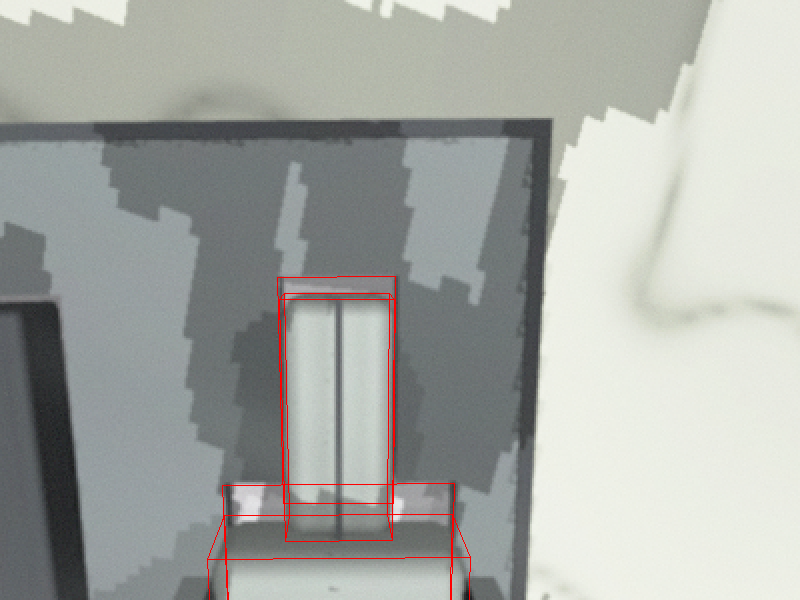

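Aligned. Lowering it in.

Emit:
servo_tool --motion '[[[6,0.2,0.3,0,30],[12,0.2,0.3,0,30],[16,0.2,0.3,0,30],[19,0.2,0.3,0,30],[21,0.2,0.3,0,30]]]'

```text
t: 32.68
eef_pos: [567.3, 290.7, 14.3]
eef_rot: [1.758, 1.57, -2.737]
wrist_force: [-14.2, -6.6, 47.8]
opening: 0.474
```

Run:
```python
from slot import *
st()
p=shot('wrist')
overlay(p,[('sl_pliers',(568.2,292.0,np.radians(192.9)),16)],'o26.png',(160,0,560,300),2); st()
```

```text
t 32.68 tcp [567.3 290.7  14.3] thz 102.4 xax [-0.001 -0.    -1.   ] q [ 0.38  0.77  1.5  -0.    0.88 -1.41] F [-14.2  -6.6  47.8] T [-1.06  2.28  0.06] op 0.474
t 32.73 tcp [567.2 290.7  14.6] thz 102.4 xax [-0.001 -0.    -1.   ] q [ 0.38  0.77  1.5  -0.    0.88 -1.41] F [-4.  -1.9 11.5] T [-0.39  0.88 -0.04] op 0.472
```

View pics/o26.png

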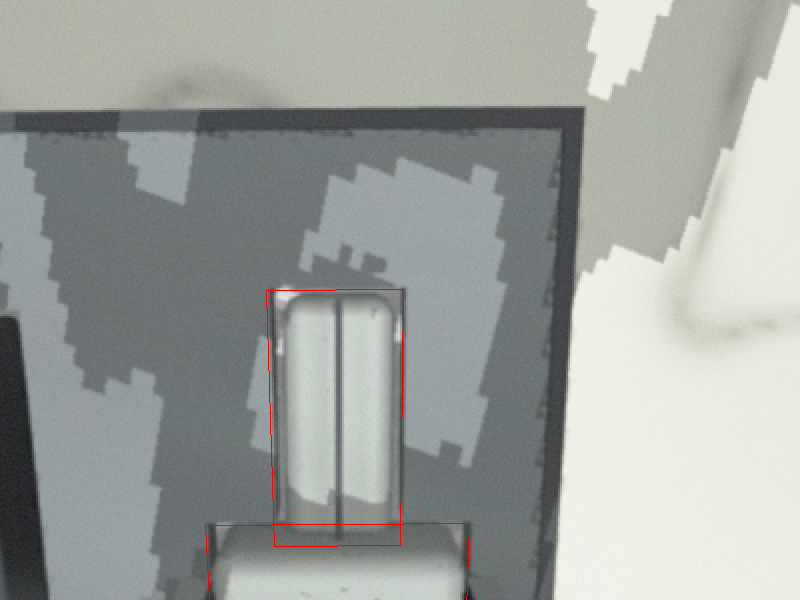

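Emit:
servo_tool --motion '[[[-1,-0.5,0,0,30],[-1,-1.2,0,0,30],[-1,-1.2,0,0,30],[-1,-1.2,0,0,30],[-1,-1.2,0,0,30]]]'

```text
t: 33.15
eef_pos: [568.7, 291.1, 14.9]
eef_rot: [1.736, 1.571, -2.759]
wrist_force: [0.4, 0.3, -1.7]
opening: 0.471
```

Run:
```python
from slot import *
st()
p=shot('wrist')
overlay(p,[('sl_pliers',(568.2,292.0,np.radians(192.9)),16),('pliers',(568.2,292.0,np.radians(192.9)),6)],'o27.png',(160,0,560,300),2); st()
```

```text
t 33.15 tcp [568.7 291.1  14.9] thz 102.4 xax [-0. -0. -1.] q [ 0.38  0.77  1.49 -0.    0.88 -1.41] F [ 0.4  0.3 -1.7] T [-0.07  0.04  0.04] op 0.471
t 33.20 tcp [568.7 291.   14.9] thz 102.4 xax [-0. -0. -1.] q [ 0.38  0.77  1.49  0.    0.88 -1.41] F [-0.9 -0.1 -1.6] T [ 0.02 -0.01  0.03] op 0.473
```

View pics/o27.png

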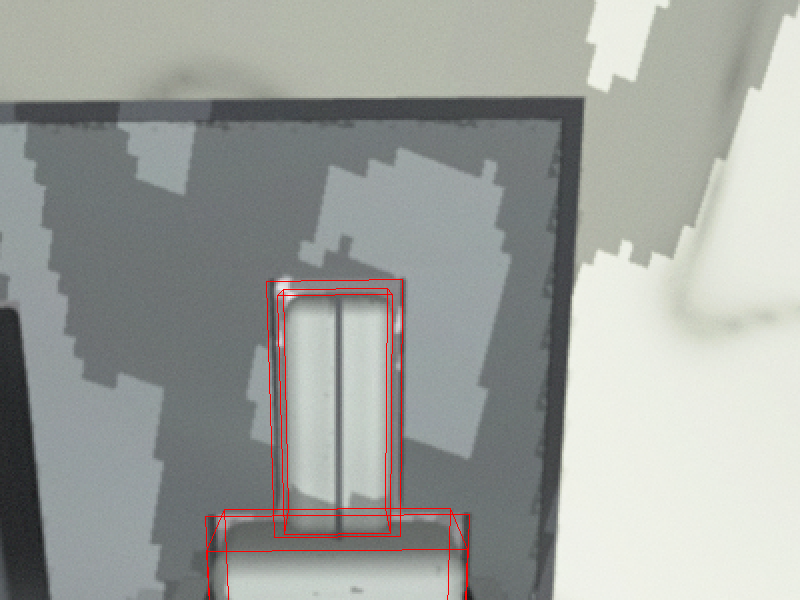

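Emit:
servo_tool --motion '[[[0,0,0,0,54],[0,0,0,0,54],[0,0,0,0,54],[0,0,0,0,54],[-5,0,0,0,54]]]'

```text
t: 33.62
eef_pos: [568.3, 290.9, 19.5]
eef_rot: [1.738, 1.57, -2.758]
wrist_force: [-1.0, -0.5, -0.8]
opening: 0.635
```

Emit:
servo_tool --motion '[[[-15,0,0,0,54],[-30,0,0,0,54],[-40,0,0,0,20],[-45,0,0,0,0],[-45,0,0,0,0]]]'

```text
t: 34.03
eef_pos: [569.4, 291.3, 66.3]
eef_rot: [-1.404, 1.569, 0.384]
wrist_force: [0.6, -0.2, 0.9]
opening: 0.212
```

Emit:
servo_tool --motion '[[[0,0,0,0,0],[8,0,0,0,0],[16,0,0,0,0],[22,0,0,0,0],[27,0,0,0,0]]]'

```text
t: 34.45
eef_pos: [568.0, 290.8, 36.3]
eef_rot: [1.721, 1.569, -2.775]
wrist_force: [-0.2, 0.7, -0.1]
opening: -0.003
```

Run:
```python
from slot import *
st()
p=shot('wrist','w28.png')
overlay(p,[('pliers',(568.2,292.0,np.radians(192.9)),6)],'o28.png',(160,50,560,350),2); st()
```

```text
t 34.45 tcp [568.  290.8  36.3] thz 102.4 xax [-0.002 -0.001 -1.   ] q [ 0.38  0.74  1.48  0.    0.92 -1.41] F [-0.2  0.7 -0.1] T [-0.    0.06 -0.02] op -0.003
t 34.50 tcp [567.8 290.7  35.7] thz 102.4 xax [-0.003 -0.001 -1.   ] q [ 0.38  0.74  1.48 -0.    0.92 -1.41] F [-0.8  0.2 -1.6] T [ 0.03 -0.01  0.04] op 0.001
```

View pics/o28.png

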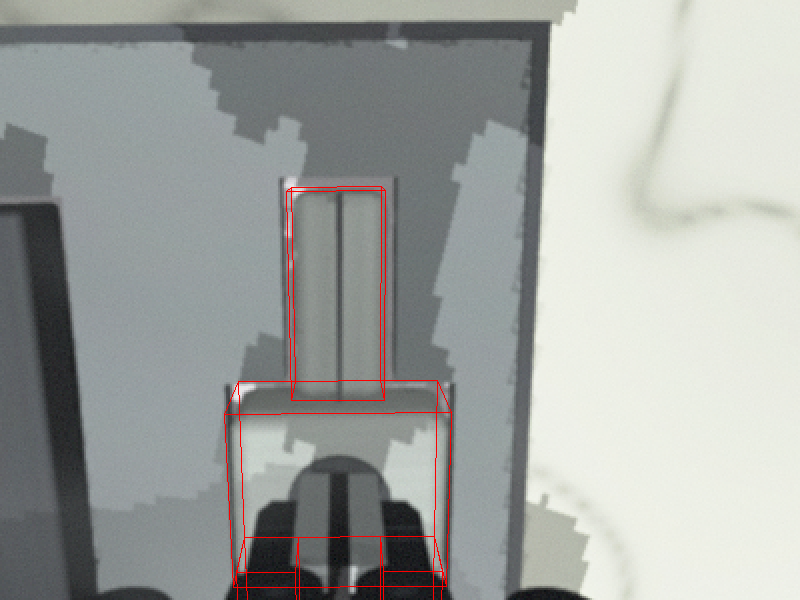

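Emit:
servo_tool --motion '[[[3,0,0,0,0],[6,0,0,0,0],[8,0,0,0,0],[9,0,0,0,0],[10,0,0,0,0]]]'

```text
t: 34.92
eef_pos: [568.8, 291.1, 28.1]
eef_rot: [-1.299, 1.571, 0.489]
wrist_force: [0.6, -0.2, 0.6]
opening: 0.001
```

Emit:
servo_tool --motion '[[[0.5,0,0,0,0],[1,0,0,0,0],[1,0,0,0,0],[1,0,0,0,0],[1,0,0,0,0]]]'

```text
t: 35.33
eef_pos: [568.9, 291.1, 28.0]
eef_rot: [-1.393, 1.57, 0.394]
wrist_force: [-4.0, -1.0, 12.5]
opening: 0.001
```

Emit:
servo_tool --motion '[[[0.7,0,0,0,0],[0.7,0,0,0,0],[0.7,0,0,0,0],[0,0,0,0,0],[-10,0,0,0,0]]]'

```text
t: 35.75
eef_pos: [568.0, 290.8, 36.4]
eef_rot: [1.739, 1.569, -2.756]
wrist_force: [-0.4, 0.1, -0.6]
opening: -0.002
```

Emit:
servo_tool --motion '[[[-40,0,0,0,0],[-80,0,-25,0,0],[-120,0,-50,0,0],[-160,0,-70,0,0],[-200,0,-90,0,0]]]'

```text
t: 36.17
eef_pos: [586.2, 209.7, 224.4]
eef_rot: [-1.588, 1.57, 0.2]
wrist_force: [0.7, -0.0, -0.9]
opening: -0.001
```

Emit:
servo_tool --motion '[[[0,0,0,0,0],[0,0,0,0,0],[0,0,0,0,0],[0,0,0,0,0],[0,0,0,0,0]]]'

```text
t: 36.58
eef_pos: [585.7, 211.1, 220.6]
eef_rot: [1.573, 1.569, -2.922]
wrist_force: [-1.1, 1.0, 0.2]
opening: 0.0
```

```bash
cat > chk.py <<'E'
import sys
from slot import *
st()
p=shot('wrist')
it=[]
for n,q in dict(spanner=(611,105.3,192.9),crank=(582.3,230.8,13),pliers=(568.2,292,192.9)).items():
    v,s=edgefit(p,n,(q[0],q[1],np.radians(q[2])),zb=6,span=(2,2,.03)); print(n,np.round(v[:2],1),np.degrees(v[2]),s); it.append((n,v,6))
overlay(p,it,sys.argv[1],(120,60,620,330),1.6) if 0 else overlay(p,[],sys.argv[1],(120,60,520,360),2)
E
python3 chk.py o29.png
python3 - <<'E'
from h import *
p=shot('scene','s29.png'); cv2.imwrite('pics/s29c.png',cv2.resize(p['img'][180:410,100:460],None,fx=2.2,fy=2.2,interpolation=3))
print('tkey',[(q['score'],q['uv']) for q in find_in('tkey_grip',p)])
E
```

```text
t 36.58 tcp [585.7 211.1 220.6] thz 102.5 xax [-0.002 -0.    -1.   ] q [ 0.25  0.5   1.36  0.    1.28 -1.54] F [-1.1  1.   0.2] T [-0.02 -0.05  0.01] op 0.000
spanner [611.5 105.3] 192.4321412201178 95.86924
crank [581.2 231.4] 12.932436201692878 83.251335
pliers [567.3 292.6] 192.52310955078374 90.54125
tkey []
```

View pics/o29.png

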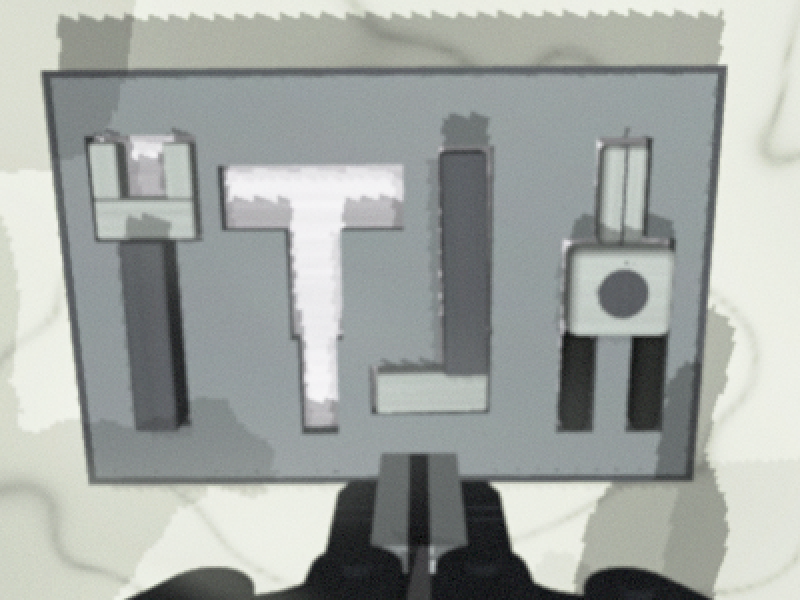

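View pics/s29c.png

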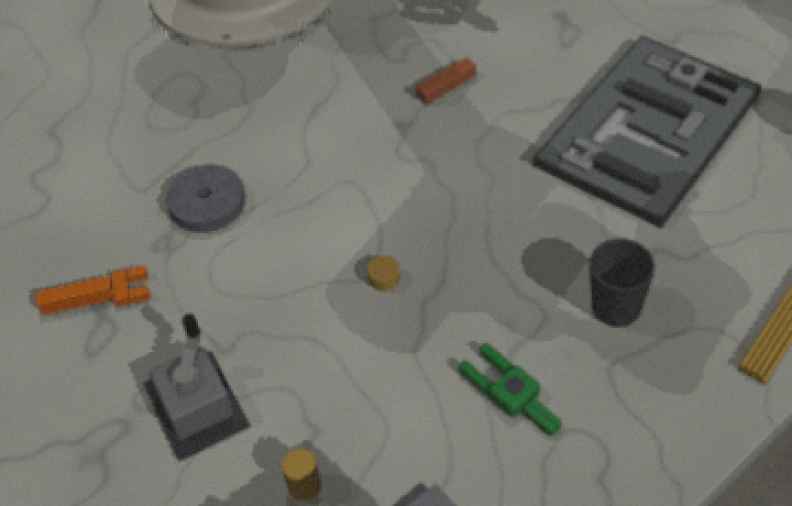

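All three tools are seated, with the bright floor of the empty T-key recess in view. The scene picture shows no T-key anywhere. The lever is next, so I'll move over the counter.

Run:
```python
from slot import *
plan([530,-385,210],70.5)
p=shot('side','side30.png')
```

```text
shift [  11.3  183.3 -569.9] twist 32.0 thz 102.5 dist 599
```

View pics/side30.png

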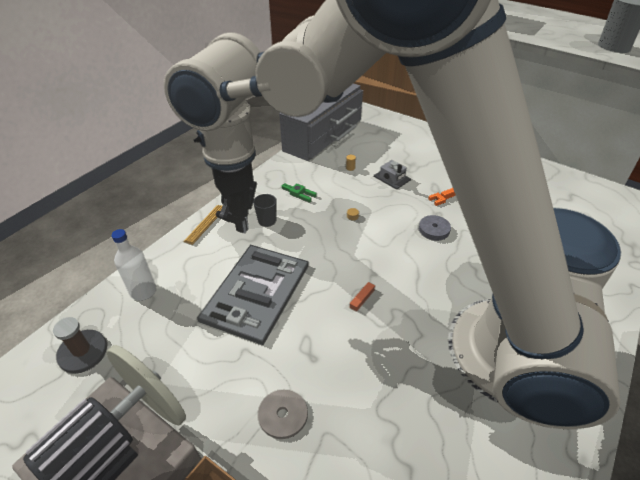

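Side view: three tools are in the tray at (253,292), and there is no T-key elsewhere on the bench.

Emit:
servo_tool --motion '[[[8,183,-570,32,45],[8,183,-570,32,45],[8,183,-570,32,45],[8,183,-570,32,45],[8,183,-570,32,45]]]'

```text
t: 37.2
eef_pos: [566.4, 1.7, 218.9]
eef_rot: [1.937, 1.571, -3.124]
wrist_force: [0.8, -0.1, -0.3]
opening: 0.526
```

```bash
python3 -c "
from slot import *
st();plan([530,-385,210],70.5)"
```

```text
t 37.20 tcp [566.4   1.7 218.9] thz 70.0 xax [-0. -0. -1.] q [-0.1   0.42  1.51 -0.    1.21 -1.32] F [ 0.8 -0.1 -0.3] T [ 0.05  0.02 -0.02] op 0.526
shift [   8.9  -97.9 -375.9] twist -0.5 thz 70.0 dist 389
```

Emit:
servo_tool --motion '[[[8,-98,-376,0,45],[8,-98,-376,0,45],[8,-98,-376,0,45],[8,-98,-376,0,45],[8,-98,-376,0,45]]]'

```text
t: 37.62
eef_pos: [548.4, -206.1, 214.6]
eef_rot: [0.91, 1.571, 2.14]
wrist_force: [1.4, 0.9, -0.6]
opening: 0.527
```

```bash
python3 -c "
from slot import *
st();plan([530,-385,210],70.5)"
```

```text
t 37.62 tcp [ 548.4 -206.1  214.6] thz 70.4 xax [-0.  0. -1.] q [-0.46  0.46  1.47  0.    1.22 -1.69] F [ 1.4  0.9 -0.6] T [ 0.06 -0.07  0.03] op 0.527
shift [   4.6  -42.6 -174.7] twist -0.1 thz 70.4 dist 180
```

Emit:
servo_tool --motion '[[[4,-42,-170,0,45],[4,-42,-170,0,45],[4,-42,-170,0,45],[4,-42,-170,0,45],[4,-42,-170,0,45]]]'

```text
t: 38.03
eef_pos: [530.4, -384.3, 210.1]
eef_rot: [-2.812, 1.569, -1.586]
wrist_force: [-1.2, 0.2, -0.6]
opening: 0.527
```

Emit:
servo_tool --motion '[[[0,0,0,0,45],[0,0,0,0,45],[0,0,0,0,45],[0,0,0,0,45],[0,0,0,0,45]]]'

```text
t: 38.45
eef_pos: [531.9, -377.2, 210.9]
eef_rot: [0.016, 1.571, 1.246]
wrist_force: [0.4, 0.4, 0.8]
opening: 0.525
```

```bash
python3 w.py w31.png advance_pin:71 advance_hinge:52
```

```text
t 38.50 tcp [ 531.9 -377.4  210.9] thz 70.5 xax [ 0. -0. -1.] q [-0.71  0.55  1.3   0.    1.29 -1.94] F [ 0.2  0.8 -0.6] T [ 0.06 -0.03 -0.01] op 0.529
advance_pin []
advance_hinge [(0.62, [267.0, 243.0], [536.8, -426.2])]
```

View pics/w31.png

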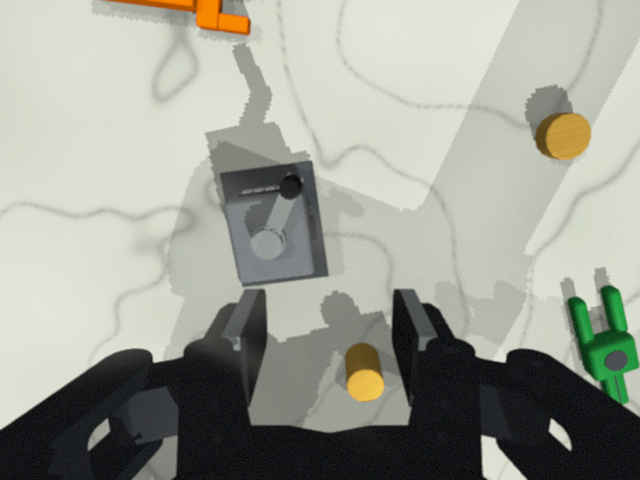

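Wrist view: the black pin's top is at (291,185), the lever hub at (267,241) and the brass slug at (365,370).

Run:
```python
from h import *
p=shot('wrist')
cv2.imwrite('pics/w32.png',cv2.resize(p['img'][150:300,200:350],None,fx=4,fy=4,interpolation=3))
h=at(p,(267,241),60);pt=at(p,(291,185),84)
d=(pt-h)[:2]; print(h,pt,np.hypot(*d),np.degrees(np.arctan2(d[1],d[0])))
for n in ['scene','side']:
    q=shot(n); 
    for k,z in (('advance_pin',71),('advance_hinge',52)): print(n,k,[(round(float(r['score']),2),np.round(r['uv']),np.round(at(q,r['uv'],z)[:2],1)) for r in spot_point(k,q)[:2]])
```

```text
[ 533.69144798 -424.16501046   60.        ] [ 499.06235869 -390.38357809   84.        ] 48.377257034602984 135.70990071500498
scene advance_pin [(0.63, array([187., 328.]), array([ 505.4, -394.1])), (0.6, array([379., 314.]), array([765. , -62.8]))]
scene advance_hinge [(0.78, array([185., 350.]), array([ 535.6, -424. ]))]
side advance_pin [(0.59, array([400., 168.]), array([ 498.7, -399.9]))]
side advance_hinge [(0.7, array([393., 165.]), array([ 537.2, -427.1])), (0.2, array([249., 295.]), array([562.5, 243.9]))]
```

View pics/w32.png

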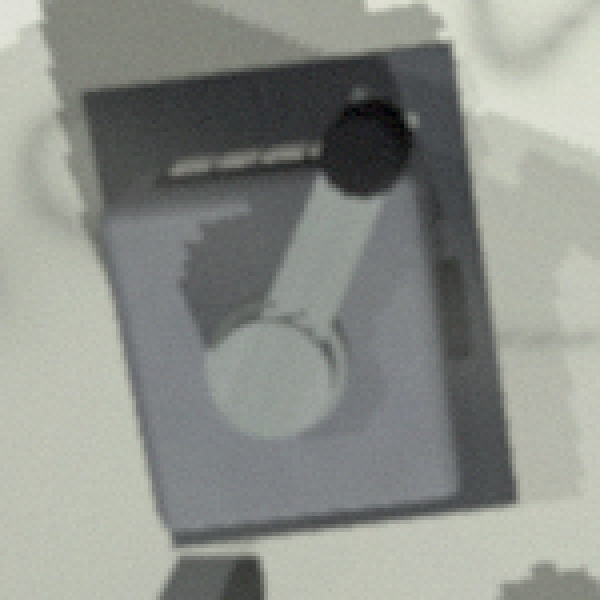

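```bash
python3 -c "
from slot import *
st();plan([496.6,-390,110],76.5)"
```

```text
t 38.95 tcp [ 531.5 -378.4  210.7] thz 70.4 xax [ 0.  0. -1.] q [-0.71  0.55  1.3   0.    1.29 -1.94] F [-0.4 -0.3  0.7] T [ 0.01 -0.04  0.01] op 0.524
shift [100.7  29.  -22.6] twist -6.1 thz 70.4 dist 107
```

Emit:
servo_tool --motion '[[[20,28,-22,-6,45],[60,28,-22,-6,45],[100,28,-22,-6,45],[100,28,-22,-6,45],[100,28,-22,-6,45]]]'

```text
t: 39.37
eef_pos: [497.1, -389.2, 109.9]
eef_rot: [1.046, 1.567, 2.379]
wrist_force: [0.2, -0.7, 0.7]
opening: 0.527
```

Emit:
servo_tool --motion '[[[0,0,0,0,45],[0,0,0,0,45],[0,0,0,0,45],[0,0,0,0,45],[0,0,0,0,45]]]'

```text
t: 39.78
eef_pos: [498.2, -390.1, 111.8]
eef_rot: [-2.084, 1.569, -0.75]
wrist_force: [-0.6, 0.4, -0.5]
opening: 0.525
```

Run:
```python
from h import *
st(); p=shot('wrist','w33.png'); plan([496.6,-390,63],76.5)
for z in (84,): print(proj(p,(500,-390.5,84)))
```

```text
t 39.78 tcp [ 498.2 -390.1  111.8] thz 76.4 xax [ 0.001 -0.001 -1.   ] q [-0.76  0.63  1.45  0.    1.06 -2.09] F [-0.6  0.4 -0.5] T [ 0.02 -0.   -0.  ] op 0.525
shift [48.5  1.5 -0.4] twist -0.1 thz 76.4 dist 49
[326.06150788 286.23454271]
```

View pics/w33.png

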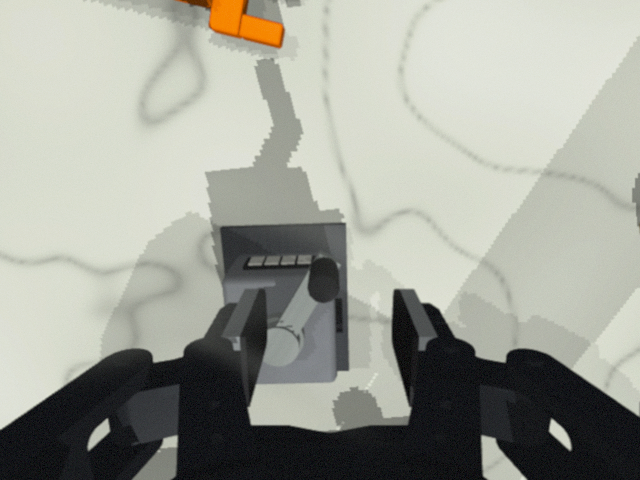

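The pin at (324,283) lies between the fingers. Descending.

Emit:
servo_tool --motion '[[[15,1,0,0,45],[30,1,0,0,45],[42,1,0,0,45],[48,1,0,0,45],[48,1,0,0,45]]]'

```text
t: 40.25
eef_pos: [496.3, -389.0, 61.4]
eef_rot: [1.041, 1.569, 2.374]
wrist_force: [0.1, 0.1, 0.7]
opening: 0.525
```

Emit:
servo_tool --motion '[[[0,0,-5,0,45],[0,0,-10,0,45],[0,0,-15,0,45],[0,0,-20,0,45],[0,0,-25,0,45]]]'

```text
t: 40.67
eef_pos: [490.3, -413.8, 62.9]
eef_rot: [0.849, 1.569, 2.182]
wrist_force: [-2.8, 5.8, 1.7]
opening: 0.528
```

Run:
```python
from h import *
st(); p=shot('wrist','w34.png')
```

```text
t 40.67 tcp [ 490.3 -413.8   62.9] thz 76.4 xax [-0.001  0.001 -1.   ] q [-0.79  0.71  1.46  0.    0.98 -2.13] F [-2.8  5.8  1.7] T [0.98 0.38 0.08] op 0.528
```

View pics/w34.png

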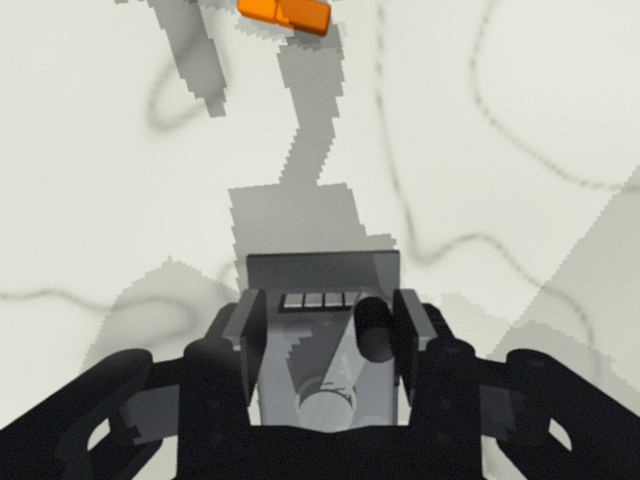

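Emit:
servo_tool --motion '[[[0,0,-6,0,45],[0,0,-12,0,45],[0,0,-18,0,45],[0,0,-24,0,45],[0,0,-30,0,45]]]'

```text
t: 41.13
eef_pos: [483.5, -442.9, 62.7]
eef_rot: [0.72, 1.57, 2.054]
wrist_force: [2.9, 4.5, -1.7]
opening: 0.526
```

Emit:
servo_tool --motion '[[[0,0,-2,0,45],[0,0,-4,0,45],[0,0,-6,0,45],[0,0,-8,0,45],[0,0,-8,0,45]]]'

```text
t: 41.55
eef_pos: [482.7, -450.9, 62.9]
eef_rot: [-1.514, 1.57, -0.18]
wrist_force: [4.5, 4.4, -2.0]
opening: 0.529
```

Run:
```python
from h import *
st(); p=shot('wrist','w35.png')
```

```text
t 41.55 tcp [ 482.7 -450.9   62.9] thz 76.4 xax [ 0.001 -0.    -1.   ] q [-0.84  0.72  1.41  0.    1.01 -2.18] F [ 4.5  4.4 -2. ] T [ 0.64 -0.7  -0.09] op 0.529
```

View pics/w35.png

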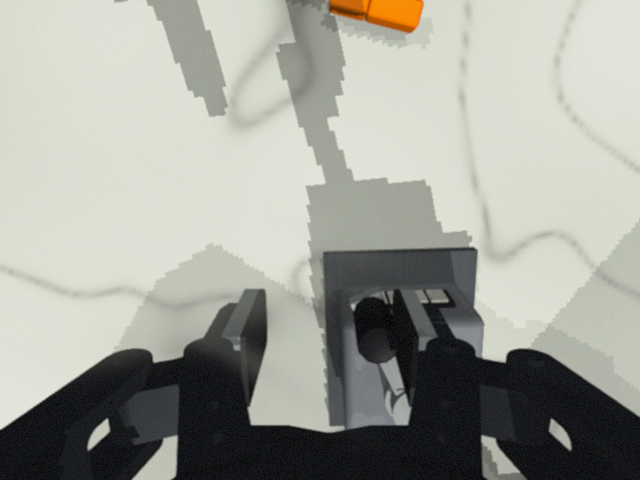

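Emit:
servo_tool --motion '[[[0,0,-1,0,45],[0,0,-2,0,45],[0,0,-3,0,45],[0,0,-4,0,45],[0,0,-4,0,45]]]'

```text
t: 42.02
eef_pos: [482.0, -454.5, 62.9]
eef_rot: [-1.36, 1.569, -0.026]
wrist_force: [7.3, 4.9, -1.5]
opening: 0.528
```

Emit:
servo_tool --motion '[[[0,0,-1,0,45],[0,0,-2,0,45],[0,0,-3,0,45],[0,0,-3,0,45],[0,0,-3,0,45]]]'

```text
t: 42.43
eef_pos: [481.6, -456.8, 62.9]
eef_rot: [-0.926, 1.569, 0.408]
wrist_force: [9.4, 9.6, -0.1]
opening: 0.525
```

Emit:
servo_tool --motion '[[[0,0,-1,0,45],[0,0,-2,0,45],[0,0,-2,0,45],[0,0,-2,0,45],[0,0,-2,0,45]]]'

```text
t: 42.85
eef_pos: [481.5, -457.3, 62.8]
eef_rot: [-0.32, 1.567, 1.014]
wrist_force: [13.9, 17.6, -0.4]
opening: 0.528
```

Run:
```python
from h import *
st(); p=shot('wrist','w36.png'); q=shot('side'); q2=shot('scene')
print('pin at z84 wrist est', at(p,(366,297),84))
cv2.imwrite('pics/s36.png',np.hstack([cv2.resize(q['img'][120:210,340:450],None,fx=3.5,fy=3.5,interpolation=3),cv2.resize(q2['img'][290:380,130:240],None,fx=3.5,fy=3.5,interpolation=3)]))
```

```text
t 42.85 tcp [ 481.5 -457.3   62.8] thz 76.4 xax [ 0.002  0.003 -1.   ] q [-0.85  0.73  1.4   0.    1.01 -2.19] F [13.9 17.6 -0.4] T [ 3.03 -2.26 -0.15] op 0.528
pin at z84 wrist est [ 470.08877875 -441.66150631   84.        ]
```

View pics/w36.png

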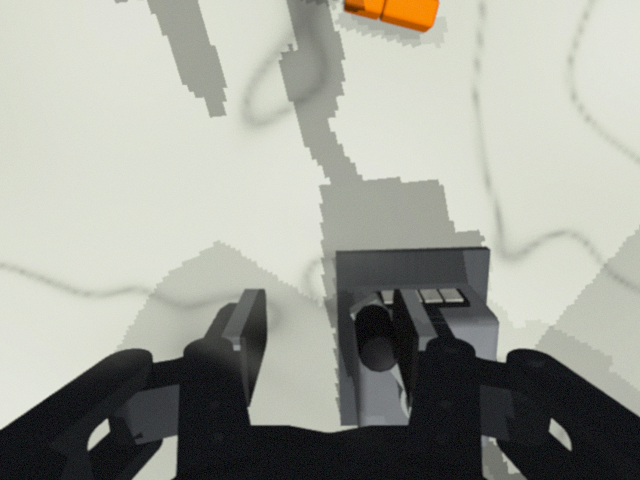

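View pics/s36.png

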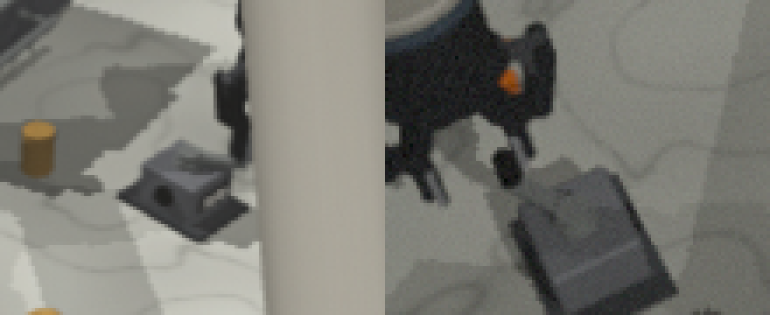

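Run:
```python
from h import *
p=shot('wrist'); st()
H=np.array([534,-424.5])
for uv in ((375,322),(377,350)):
  for z in (84,58):
    w=at(p,uv,z)[:2]-H; print(uv,z,np.hypot(*w),np.degrees(np.arctan2(w[1],w[0]))%360)
for a in (190,198):
  for z in (58,84): print(a,z,proj(p,[H[0]+48*np.cos(np.radians(a)),H[1]+48*np.sin(np.radians(a)),z]))
```

```text
t 43.05 tcp [ 481.5 -457.3   62.7] thz 76.4 xax [ 0.002  0.003 -1.   ] q [-0.85  0.73  1.4   0.    1.01 -2.19] F [12.8 17.8  0.8] T [ 2.98 -2.19 -0.09] op 0.532
(375, 322) 84 57.32710603016638 196.4289546569006
(375, 322) 58 44.436145015679145 201.42034198863652
(377, 350) 84 48.523283956118924 201.2851308287629
(377, 350) 58 34.51639766113903 211.2965421323635
190 58 [392.37462669 303.55849627]
190 84 [404.4006057  338.16503346]
198 58 [376.28765477 311.16327366]
198 84 [385.28080332 346.96253245]
```

The pin is at about 200°, which matches rest plus 63°, and the force climbs rigidly, so the lever is at its stop. I'll hold a moment, then let it go.

Emit:
servo_tool --motion '[[[0,0,0,0,45],[0,0,0,0,45],[0,0,0,0,45],[0,0,0,0,45],[0,0,0,0,45]]]'

```text
t: 43.47
eef_pos: [481.5, -457.3, 62.8]
eef_rot: [-0.313, 1.567, 1.021]
wrist_force: [13.6, 18.9, 0.4]
opening: 0.527
```

Emit:
servo_tool --motion '[[[0,0,24,0,45],[0,0,48,0,45],[0,0,72,0,45],[0,0,72,0,45],[0,0,72,0,45]]]'

```text
t: 43.88
eef_pos: [497.4, -389.0, 63.2]
eef_rot: [-2.371, 1.57, -1.035]
wrist_force: [-0.5, -0.4, 0.3]
opening: 0.528
```

Emit:
servo_tool --motion '[[[0,0,0,0,45],[-15,0,0,0,45],[-40,0,0,0,45],[-80,0,0,0,45],[-120,0,0,0,45]]]'

```text
t: 44.3
eef_pos: [496.0, -390.4, 183.5]
eef_rot: [1.225, 1.569, 2.558]
wrist_force: [1.2, -1.1, 0.4]
opening: 0.524
```

Run:
```python
from h import *
st(); p=shot('wrist','w37.png'); print(proj(p,(500,-390.5,84)))
```

```text
t 44.30 tcp [ 496.  -390.4  183.5] thz 76.4 xax [-0.001  0.001 -1.   ] q [-0.76  0.55  1.39 -0.    1.21 -2.09] F [ 1.2 -1.1  0.4] T [ 0.01 -0.05 -0.01] op 0.524
[328.15033264 243.56063141]
```

View pics/w37.png

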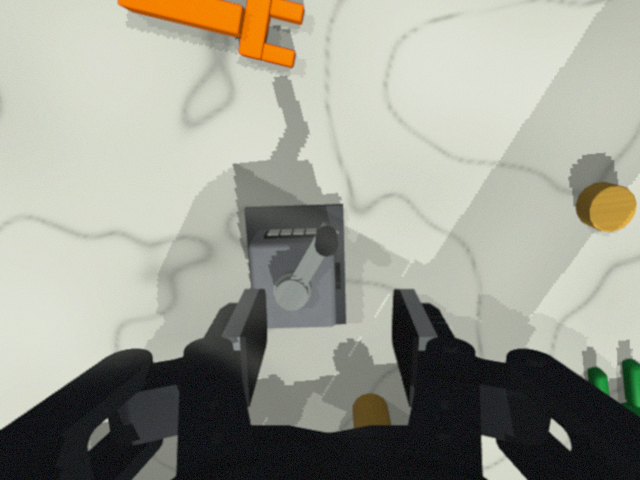

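The lever is back at rest, with the pin at (325,240). One last look at the whole bench and the tray before I hand in.

Emit:
servo_tool --motion '[[[-20,0,0,0,45],[-20,0,0,0,45],[-20,0,0,0,45],[-20,0,0,0,45],[-20,0,0,0,45]]]'

```text
t: 44.77
eef_pos: [496.3, -389.7, 201.6]
eef_rot: [1.087, 1.569, 2.42]
wrist_force: [0.4, 0.3, -0.0]
opening: 0.527
```

Run:
```python
from slot import *
st(); p=shot('scene','s38.png'); q=shot('side')
a=dict(spanner=(611,105.3,192.9),crank=(582.3,230.8,13),pliers=(568.2,292,192.9))
for n,im in (('scene',p),('side',q)):
    for k,v in a.items():
        f,s=edgefit(im,k,(v[0],v[1],np.radians(v[2])),zb=6,span=(3,3,.04)); print(n,k,np.round(f[:2],1),'%.1f'%np.degrees(f[2]),'%.0f'%s)
cv2.imwrite('pics/s38c.png',np.hstack([cv2.resize(p['img'][185:290,330:460],(400,323),interpolation=3),cv2.resize(q['img'][235:350,190:320],(400,323),interpolation=3)]))
```

```text
t 44.77 tcp [ 496.3 -389.7  201.6] thz 76.4 xax [-0.001  0.001 -1.   ] q [-0.76  0.53  1.36 -0.    1.25 -2.09] F [ 0.4  0.3 -0. ] T [0.08 0.04 0.04] op 0.527
scene spanner [611.2 107.8] 186.2 55
scene crank [578.2 228.5] 7.6 48
scene pliers [567.2 299.9] 190.0 62
side spanner [616.6  88. ] 189.8 82
side crank [581.6 224.2] 10.6 76
side pliers [563.1 301.4] 180.1 82
```

View pics/s38c.png

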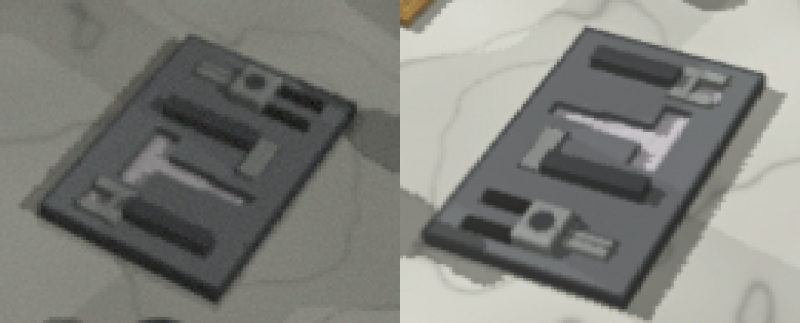

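View pics/s38.png

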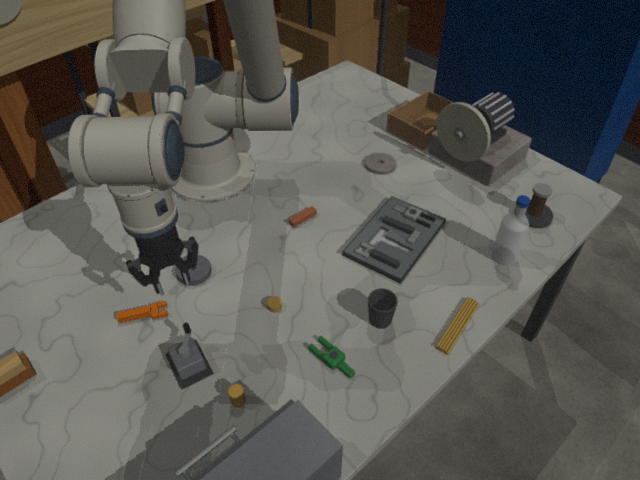

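Both views show the three tools in their recesses, the lever at rest, the bystanders in place and nothing touching the robot. Handing in.

```bash
python3 -c "
from bench import *
print(finish_job())"
```

```text
the job is handed in; nothing more can be done
None
```

I put the spanner, crank and pliers back into their recesses, each the right way round, and pressed each one down. Then I swung the counter lever to its stop, held it for about half a second, and let it spring back. I handed the job in at about 45 s. There was no T-key in any picture, so its recess is empty.

**Seating:** when I pressed each tool, the fingers met its top 28 mm over the bench, which is fully home (22 mm tool on the 6 mm recess floor). A close wrist-camera fit from above the tray, before I moved to the lever, put all three within about 1.3 mm and 0.5° of their recesses.

**Lever:** the pin turned from about 135° to 200°, close to the 63° expected. The force then rose sharply to about 23 N, so it was on its stop. Afterwards the pin was back at its rest position in the picture.

**Bystanders:** I left the orange spanner, the green pliers and the other things on the bench alone.

**Checks that disagreed:**
- **Final outline fits:** the fits from the two far cameras were up to about 18 mm and 13° off. I put that down to low resolution, since both pictures show the tools in their recesses.
- **Contact while lowering:** the wrist force briefly reached 36 N with the crank and about 50 N with the pliers. I cannot tell whether the tool or the fingertips made that contact. I shifted the pliers back about 1 mm before letting go.

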